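Book in coupling nuts and tip them into the stock bin

TASK

Put all the loose brass coupling nuts from the bench into the upright yellow tipping skip, then take the wand scanner and hold it steady for two seconds, pointing squarely at the middle of the green-framed tag from about 10 cm away. After that tip the skip all the way over so that every nut goes into the green stock bin, ease the skip gently back upright without letting it snap back, and have the scanner lying back on its blue mat at the end; leave all the other things on the bench where they are.

Things in the scene. Friction and masses are not known exactly. Their poses are not given: they have to be found in the camera images.
- nut0: brass hexagonal coupling nut, 30 mm across flats (34.6 mm across corners), 60 mm long, 0.14 to 0.28 kg; origin at its centre, own x axis along its length. At the start it lies on a flat on the bench (centre 15 mm up). May be absent.
- nut1: brass hexagonal coupling nut, 30 mm across flats (34.6 mm across corners), 60 mm long, 0.14 to 0.28 kg; origin at its centre, own x axis along its length. At the start it lies on a flat on the bench (centre 15 mm up). May be absent.
- nut2: brass hexagonal coupling nut, 30 mm across flats (34.6 mm across corners), 60 mm long, 0.14 to 0.28 kg; origin at its centre, own x axis along its length. At the start it lies on a flat on the bench (centre 15 mm up). May be absent.
- nut3: brass hexagonal coupling nut, 30 mm across flats (34.6 mm across corners), 60 mm long, 0.14 to 0.28 kg; origin at its centre, own x axis along its length. At the start it lies on a flat on the bench (centre 15 mm up). May be absent.
- nut4: brass hexagonal coupling nut, 30 mm across flats (34.6 mm across corners), 60 mm long, 0.14 to 0.28 kg; origin at its centre, own x axis along its length. At the start it lies on a flat on the bench (centre 15 mm up). May be absent.
- skip (a joint): angle of the yellow tipping skip, rad: 0 upright on its rest, growing as it tips towards the green bin, 1.9 fully tipped (stop). An over-centre spring detent pulls it upright below about 0.85 rad and fully over beyond; let go between, it snaps over hard. Tipping it takes about 0.6 N m empty, up to 1.2 loaded; lifting it back, about 0.5 N m.
- station: fixed grey base plate 310 x 350 mm, 10 mm thick, with blue uprights carrying the skip; origin on the bench directly under the middle of the hinge. Own x axis = hinge axis direction, own y axis horizontal; the skip tips towards own -y. The hinge is 150 mm above the bench. The uprights are at own x = +-122 mm, up to 165 mm high; a spring strut stands outside the +x one.
- skip_in (a point): middle of the inner floor of the yellow sheet-steel skip; turns with the skip. Frame parallel to the station's when upright; it lies at own (0, +57.5, +5) mm from the hinge, i.e. 155 mm above the bench. Inside: 200 mm along x, floor 115 mm along y, walls 60 mm high and 4 mm thick; the -y wall slopes outward at about 45 deg (mouth widens 55 mm further towards -y); open on top.
- skip_handle (a point): centre of the skip's handle: a red round bar, 12 mm thick, 130 mm long along the hinge axis (x), clear between two 10 mm posts at x = +-60 mm, its centre 40 mm above the rim of the skip's back (+y) wall. At (0, +107, +106) mm from the hinge when upright (256 mm above the bench); it runs on a 151 mm arc about the hinge and turns with the skip. It stays reachable from above at every angle and can roll between the finger pads.
- stock_bin: green open stock bin 226 (x) x 180 (y) x 68 mm high, walls 5 mm, fixed on the station's base plate under the skip's lip; origin at the centre of its underside, axes parallel to the station's, 10 mm above the bench
- scanner: wand scanner, black with orange bands, a box 150 long (x) x 34 wide (y) x 30 mm high (z), 0.16 kg; origin at the centre of its underside. Its red window at the +x end looks along +x. It starts lying on the blue mat.
- scanner_nose (a point): centre of the scanner's red window, 75 mm ahead of and 15 mm above the scanner's origin, frame parallel to the scanner's; +x is the direction it looks
- mat: the scanner's parking mat, blue, fixed, 210 (x) x 100 (y) x 4 mm thick; origin at the centre of its underside
- green_tag (a point): centre of the face of the green-framed tag card, 150 mm above the bench on a fixed stand; the card is upright, 100 mm wide, 75 mm high, and looks along own -x (roughly to the robot)
- yellow_tag (a point): the same for the yellow-framed tag (not wanted in this job)
- spray_blue: bystander: blue spray can, 62 mm across, 190 mm tall; origin under its centre
- spray_red: bystander: red spray can, 62 mm across, 170 mm tall; origin under its centre
- tape: bystander: white roll of tape lying flat, 90 mm across, 25 mm high; origin under its centre
- screwdriver: bystander: screwdriver lying on the bench; origin underside centre, x axis along it
- jar: bystander: jar with yellow cap, 70 mm across, 90 mm tall; origin under its centre
- wrench: bystander: wrench lying on the bench; origin underside centre, x axis along it
Mind the look-alikes: they are no part of the job. What is shaped like the nut1 but turquoise is not meant.

How it is judged:
On the way, in this order (a step that is already met when the one before it is completed fails the run):
1. all the nuts present lie in the upright skip, let go (x of nut0 in the frame of skip_in between -0.105 and 0.105 m and y of nut0 in the frame of skip_in between -0.115 and 0.065 m and z of nut0 in the frame of skip_in between -0.005 and 0.075 m and x of nut1 in the frame of skip_in between -0.105 and 0.105 m and y of nut1 in the frame of skip_in between -0.115 and 0.065 m and z of nut1 in the frame of skip_in between -0.005 and 0.075 m and x of nut2 in the frame of skip_in between -0.105 and 0.105 m and y of nut2 in the frame of skip_in between -0.115 and 0.065 m and z of nut2 in the frame of skip_in between -0.005 and 0.075 m and x of nut3 in the frame of skip_in between -0.105 and 0.105 m and y of nut3 in the frame of skip_in between -0.115 and 0.065 m and z of nut3 in the frame of skip_in between -0.005 and 0.075 m and x of nut4 in the frame of skip_in between -0.105 and 0.105 m and y of nut4 in the frame of skip_in between -0.115 and 0.065 m and z of nut4 in the frame of skip_in between -0.005 and 0.075 m and value of joint skip below 0.06 rad and contact force between the fingers and skip below 0.5 N and contact force between the fingers and nut0 below 0.2 N and contact force between the fingers and nut1 below 0.2 N and contact force between the fingers and nut2 below 0.2 N and contact force between the fingers and nut3 below 0.2 N and contact force between the fingers and nut4 below 0.2 N), for 0.3 s.
2. the scanner, held in the gripper, looks at the middle of the green tag (within 20 mm, within 0.4 rad of square on) from 50 to 160 mm, steady for 1 s, with the nuts in the skip (x of nut0 in the frame of skip_in between -0.105 and 0.105 m and y of nut0 in the frame of skip_in between -0.115 and 0.065 m and z of nut0 in the frame of skip_in between -0.005 and 0.075 m and x of nut1 in the frame of skip_in between -0.105 and 0.105 m and y of nut1 in the frame of skip_in between -0.115 and 0.065 m and z of nut1 in the frame of skip_in between -0.005 and 0.075 m and x of nut2 in the frame of skip_in between -0.105 and 0.105 m and y of nut2 in the frame of skip_in between -0.115 and 0.065 m and z of nut2 in the frame of skip_in between -0.005 and 0.075 m and x of nut3 in the frame of skip_in between -0.105 and 0.105 m and y of nut3 in the frame of skip_in between -0.115 and 0.065 m and z of nut3 in the frame of skip_in between -0.005 and 0.075 m and x of nut4 in the frame of skip_in between -0.105 and 0.105 m and y of nut4 in the frame of skip_in between -0.115 and 0.065 m and z of nut4 in the frame of skip_in between -0.005 and 0.075 m and x of green_tag in the frame of scanner_nose between 0.05 and 0.16 m and y of green_tag in the frame of scanner_nose between -0.02 and 0.02 m and z of green_tag in the frame of scanner_nose between -0.02 and 0.02 m and angle between the x axis of scanner_nose and the x axis of green_tag, either way round below 0.4 rad and contact force between the fingers and scanner above 0.5 N and linear speed of scanner below 0.03 m/s and angular speed of scanner below 0.25 rad/s), for 1 s.
3. the skip is tipped right over (past 1.5 rad) (value of joint skip above 1.5 rad), for 0.1 s.
At the end, for the whole second after the job is handed in: every nut present lies in the green stock bin, the skip is upright (within 0.06 rad), the scanner lies on the blue mat (its centre within 60 mm along and 45 mm across of the mat's centre), all at rest and released (x of nut0 in the frame of stock_bin between -0.113 and 0.113 m and y of nut0 in the frame of stock_bin between -0.09 and 0.09 m and z of nut0 in the frame of stock_bin between 0 and 0.075 m and x of nut1 in the frame of stock_bin between -0.113 and 0.113 m and y of nut1 in the frame of stock_bin between -0.09 and 0.09 m and z of nut1 in the frame of stock_bin between 0 and 0.075 m and x of nut2 in the frame of stock_bin between -0.113 and 0.113 m and y of nut2 in the frame of stock_bin between -0.09 and 0.09 m and z of nut2 in the frame of stock_bin between 0 and 0.075 m and x of nut3 in the frame of stock_bin between -0.113 and 0.113 m and y of nut3 in the frame of stock_bin between -0.09 and 0.09 m and z of nut3 in the frame of stock_bin between 0 and 0.075 m and x of nut4 in the frame of stock_bin between -0.113 and 0.113 m and y of nut4 in the frame of stock_bin between -0.09 and 0.09 m and z of nut4 in the frame of stock_bin between 0 and 0.075 m and value of joint skip below 0.06 rad and linear speed of each of nut0, nut1, nut2, nut3, nut4, scanner below 0.03 m/s and x of scanner in the frame of mat between -0.06 and 0.06 m and y of scanner in the frame of mat between -0.045 and 0.045 m and height (world z) of scanner_nose below 0.03 m); the robot touches nothing.
It fails at once if the skip is let snap back: faster than 2 rad/s in the last 0.7 rad before upright (velocity of joint skip below -2 rad/s and value of joint skip below 0.7 rad).
It fails at once if one of the bystanders is moved more than 40 mm (distance of any of spray_blue, spray_red, tape, screwdriver, jar, wrench from where it was at the start of the episode above 0.04 m).
Of nut0, nut1, nut2, nut3, nut4 only 3 to 5 are there at a start; the rules pass over those that are not, and their reading is None.
At some moment in a run one of nut0, nut1, nut2, nut3, nut4, scanner may be knocked a few centimetres aside while the robot is not near it.
It also fails if it takes over 210 s, if anything falls off the work surface, if the arm or the gripper's body presses on something with over 40 N, if the wrist force passes 120 N, or if a joint passes its speed limit or range.

ROBOT

A 6-joint arm with a two-finger parallel gripper is mounted at the origin on the work surface. World frame = base frame: x ahead of the robot, y to its left, z up, the work surface at z = 0. Lengths are in m, angles in rad, forces in N, time in s.
With the tool pointing down it reaches from about 0.425 to 0.95 m from the base axis. Payload 14.7 kg.
Tool frame: the origin (TCP) lies at the very end of the fingers, on their centre line; the grasp point (between the pads) lies 19 mm behind it (arm.grip_point_offset is the distance from the TCP to the grasp point, in m); z points along the fingers, y is the line along which they close (so a half turn about z gives the same grasp; the last joint's range is limited). The gripper opens to 85 mm and grips with 20 to 120 N. Pads are 22 mm wide; open, the fingers measure 114 mm over their backs; the gripper's body (76 mm by 85 mm) begins 54 mm behind the grasp point. The pads swing forward as they close: fully open they stand 13 mm farther back than shut.
Start: joints at [1.121, 0.48, 1.596, -0, 1.065, -0.047], TCP at [0.255, 0.598, 0.231] pointing down, gripper open.
Joint ranges: [-2.75, 2.75], [-0.82, 2.05], [0.23, 2.67], [-1.56, 4.7], [0.09, 2.69], [-2.92, 2.92]. Speed limits (rad/s): [1.89, 1.89, 2.39, 3.01, 3.01, 3.01].

INTERFACE

Orientations are given as a rotation vector (axis times angle).
In Python, from rig import arm gives the robot as it stands. The module is installed in compiled form; this text tells all that it offers.
- The arm moves only by the tool drive_tool, never from a script. Its argument "deltas" is a list of rows, each a list of 7 numbers: the closure, from -1 (fully open) to 1 (shut), then the shift along the tool's x, y, z scaled (see below), then the turn, a rotation vector about the tool's x, y, z scaled (see below). A call has 1 to 10 rows; each row is the pose to reach, as a shift and turn from the pose commanded when the call began, along the tool's axes at that moment, turning the shorter way round; what a row does not reach only later rows make up. The controller multiplies each number of a shift by 50 cm and each number of a turn by pi rad. A row lasts 1/10 s, in which the tool goes at most 50 mm and 8.59 degrees, less where a joint would pass 70% of its speed; a pose out of reach is approached as far as the arm can. A call with a number of a shift or a turn outside -1 to 1 is refused whole. A call with a gripper value outside its range is refused whole. The fingers move at their own pace and stop on an object; the grip force is fixed at half the most. Time passes only in rows, so rows that repeat a pose let the fingers close. It gives the time, the measured TCP pose, the force, the opening and the grip force at its end, in the units of the state.
- arm.state(): the state, without advancing time (a new reading comes with each control period).
- arm.camera(name): name is "side" or "top" or "wrist"; returns the picture (420x560x3 uint8, blue, green, red); there is no depth.
- arm.camera_params(name): a dict with "mtx" (3x3 intrinsics, pixels), "world_from_camera" (4x4, takes a point from camera to world coordinates); the wrist camera has in their place "mount" (4x4, takes a point from camera to tool coordinates, whose origin is the TCP and whose axes are the flange's). Camera axes: x right, y up, looking along -z (the intrinsics and any distortion apply to the point x, -y, -z); pixel columns grow to the right and rows downward; lengths in m; the calibration is good to about 2 mm. The wrist camera is an equidistant fisheye: a pixel r from the principal point sees the ray r / f radians off the axis. A picture is of the moment at which its call begins: read the wrist's pose just before it. camera_params takes no time and is no camera call.
- arm.sign_off(): hands the job in; it is judged then, once.
Trained networks look in the newest picture that a camera, given by its name, has taken for a name from the list of things; names that differ only in an ending like _2 or _b are one class to them, and where a whole thing is asked for, a point or a joint stands for the part that bears it (a point fixed in the world has none). Each returns a list of dicts, best first, with "conf" (0 to 1); they miss things now and then, are a little off and sometimes report something else, mostly with a low value. They report only what shows in the picture. A call takes as long as a camera call. They do not tell look-alikes from the thing itself.
- arm.recognise(camera, thing): "point" ([column, row] in pixels, amid what is visible of it).
- arm.landmark_of(camera, thing): "point" ([column, row] in pixels: a listed point, or the origin of a listed thing).
The state is a dict: "t": time; "joint_pos": joint angles; "qvel": joint speeds; "joint_torque": joint torques, N m; "eef_pos": TCP position; "tcp_rot": TCP orientation; "force": force on the tool from outside, world axes, zero at the start; "wrist_torque": the same for the moment, N m; "finger_gap": opening from 0.0 (shut) to 1.0 (fully open); "grasp_force": force on a finger pad.
Only numpy, scipy, OpenCV 4.12 (cv2) and the standard library are available. Lean on these libraries where they do the work, as an engineer would, in place of code of your own. Each camera call takes 0.05 s, during which the arm holds its last target. There are 200 camera calls.

## Working session

There is one attempt and no reset: what is moved stays moved. The work goes in short steps, Python scripts to look and compute and a tool call to move; the robot and the scene stay as the last step left them, time stands still between calls to the robot, and variables do not carry over. Pictures are saved under pics/ and viewed, at most 14 in all, crops included, and the job is handed in when it is done.

Besides the shell and the picture viewer there is one more tool, called after "Request:" as name(argument=value, ...), one argument or row to a line, values as JSON. drive_tool: Moves the arm, as the interface text tells. Its arguments: {"type":"object","properties":{"deltas":{"type":"array"}},"required":["deltas"]}

```bash
mkdir -p pics; cat > h.py <<'E'
import numpy as np, cv2
from scipy.spatial.transform import Rotation as R
from rig import arm
def ray(cam,px):
    p=arm.camera_params(cam); K=np.array(p["mtx"]); 
    a=(px[0]-K[0,2])/K[0,0]; b=(px[1]-K[1,2])/K[1,1]
    if cam=="wrist":
        s=arm.state(); T=np.eye(4); T[:3,:3]=R.from_rotvec(s["tcp_rot"]).as_matrix(); T[:3,3]=s["eef_pos"]
        M=T@np.array(p["mount"]); r=np.hypot(a,b); k=np.sin(r)/max(r,1e-9); d=np.array([a*k,-b*k,-np.cos(r)])
    else:
        M=np.array(p["world_from_camera"]); d=np.array([a,-b,-1.])
    return M[:3,3],M[:3,:3]@d
def onz(cam,px,z):
    o,d=ray(cam,px); return o+d*(z-o[2])/d[2]
def proj(cam,P):
    p=arm.camera_params(cam); K=np.array(p["mtx"]); M=np.linalg.inv(np.array(p["world_from_camera"]))
    c=M[:3,:3]@np.array(P)+M[:3,3]; return [K[0,0]*c[0]/-c[2]+K[0,2],K[1,1]*-c[1]/-c[2]+K[1,2]]
def tri(px):
    A=np.zeros((3,3));b=np.zeros(3)
    for c,p in px.items():
        o,d=ray(c,p); d=d/np.linalg.norm(d); Q=np.eye(3)-np.outer(d,d); A+=Q;b+=Q@o
    return np.linalg.solve(A,b)
def shot(cam,name):
    im=np.array(arm.camera(cam)); cv2.imwrite(f"pics/{name}.png",im); return im
def delta(pos,rot=None):
    "row numbers to reach world TCP pos (and rotation matrix)"
    s=arm.state(); R0=R.from_rotvec(s["tcp_rot"])
    d=R0.inv().apply(np.array(pos)-s["eef_pos"])/.5
    w=np.zeros(3) if rot is None else (R0.inv()*rot).as_rotvec()/np.pi
    return np.round(np.r_[d,w],4)
def down(yaw):  # tool down; tool x axis at world angle yaw
    return R.from_euler('z',yaw)*R.from_euler('x',np.pi)
E
python3 - <<'E'
from h import *
np.set_printoptions(precision=3,suppress=True)
s=arm.state(); print(s["tcp_rot"],s["eef_pos"])
for c in("top","side"):
    shot(c,c+"0"); p=arm.camera_params(c); print(c,np.array(p["world_from_camera"]),p["mtx"])
    for n in ["nut0","scanner","mat","station","skip_in","skip_handle","stock_bin","green_tag","yellow_tag","scanner_nose"]:
        print(n,[(np.round(d["point"]).tolist(),round(d["conf"],2)) for d in arm.landmark_of(c,n)])
a=cv2.imread("pics/top0.png");
cv2.imwrite("pics/a.png",cv2.resize(a,(800,600)))
cv2.imwrite("pics/b.png",cv2.resize(cv2.imread("pics/side0.png"),(800,600)))
print(arm.camera_params("wrist"))
E
```

```text
[-0.628 -3.078  0.002] [0.255 0.598 0.231]
top [[-0.026  0.996 -0.089  0.422]
 [-1.    -0.026  0.006  0.017]
 [ 0.004  0.089  0.996  1.493]
 [ 0.     0.     0.     1.   ]] [[500.294   0.    283.74 ]
 [  0.    500.294 212.447]
 [  0.      0.      1.   ]]
nut0 [([270.0, 286.0], 0.79), ([250.0, 255.0], 0.73), ([151.0, 150.0], 0.72), ([222.0, 223.0], 0.62), ([254.0, 190.0], 0.53), ([221.0, 253.0], 0.53), ([258.0, 221.0], 0.48)]
scanner [([175.0, 210.0], 0.82), ([222.0, 223.0], 0.17)]
mat [([169.0, 207.0], 0.59), ([447.0, 193.0], 0.17)]
station []
skip_in [([338.0, 214.0], 0.92), ([187.0, 145.0], 0.61)]
skip_handle [([325.0, 219.0], 0.55)]
stock_bin [([390.0, 210.0], 0.56), ([214.0, 184.0], 0.32)]
green_tag [([240.0, 144.0], 0.92), ([176.0, 214.0], 0.73), ([259.0, 224.0], 0.61)]
yellow_tag [([187.0, 145.0], 0.74)]
scanner_nose [([177.0, 188.0], 0.85), ([238.0, 141.0], 0.49)]
side [[ 0.876  0.356 -0.327  0.173]
 [-0.483  0.635 -0.603 -0.654]
 [-0.007  0.686  0.728  1.019]
 [ 0.     0.     0.     1.   ]] [[421.717   0.    277.525]
 [  0.    421.717 208.149]
 [  0.      0.      1.   ]]
nut0 [([251.0, 215.0], 0.79), ([294.0, 149.0], 0.74), ([216.0, 273.0], 0.72), ([267.0, 238.0], 0.71), ([223.0, 231.0], 0.68), ([278.0, 156.0], 0.67), ([233.0, 243.0], 0.63), ([291.0, 223.0], 0.56)]
scanner [([237.0, 187.0], 0.55)]
mat [([241.0, 184.0], 0.66)]
station [([317.0, 310.0], 0.61)]
skip_in [([304.0, 265.0], 0.84)]
skip_handle [([291.0, 226.0], 0.94)]
stock_bin [([349.0, 340.0], 0.63)]
green_tag [([319.0, 176.0], 0.61)]
yellow_tag [([294.0, 146.0], 0.96), ([268.0, 239.0], 0.69), ([237.0, 190.0], 0.19)]
scanner_nose [([261.0, 178.0], 0.85)]
{'mtx': array([[325.192,   0.   , 276.553],
       [  0.   , 325.192, 207.881],
       [  0.   ,   0.   ,   1.   ]]), 'mount': array([[-0.   ,  0.954,  0.301,  0.076],
       [ 1.   ,  0.   , -0.001, -0.   ],
       [-0.001,  0.301, -0.954, -0.142],
       [ 0.   ,  0.   ,  0.   ,  1.   ]])}
```

View pics/a.png

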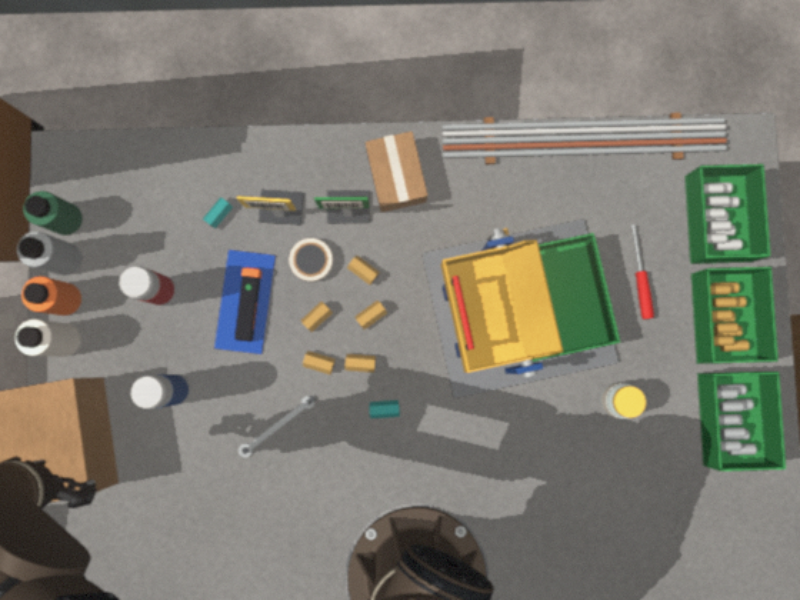

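View pics/b.png

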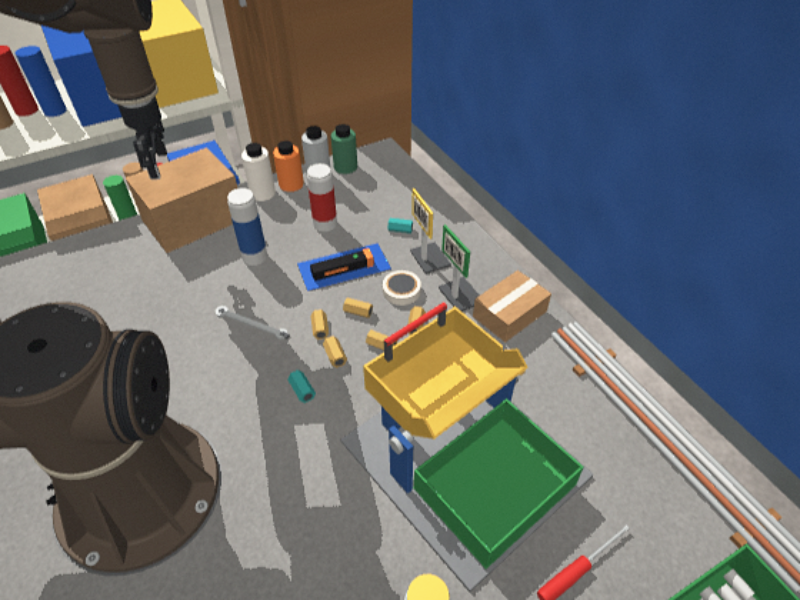

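The top view (800x600 scale) shows five brass nuts at (362,270), (316,316), (371,314), (318,362) and (360,362). Things that could be mistaken for them are the turquoise ones at (385,409) and (217,212), and the brass nuts inside the far-right bin at (730,315). The scanner lies on the mat at (248,305) with its nose up. The green tag is at (342,203), the yellow tag at (265,203), and the skip at (500,305) tips right.

```bash
cat > seg.py <<'E'
from h import *
np.set_printoptions(precision=3,suppress=True)
def blobs(im,lo,hi,box,amin=30):
    m=cv2.inRange(cv2.cvtColor(im,cv2.COLOR_BGR2HSV),np.array(lo),np.array(hi))
    k=np.zeros_like(m); x0,y0,x1,y1=box; k[y0:y1,x0:x1]=m[y0:y1,x0:x1]
    n,l,st,ce=cv2.connectedComponentsWithStats(k); out=[]
    for i in range(1,n):
        if st[i,4]>=amin:
            pts=np.argwhere(l==i)[:,::-1].astype(np.float32); out.append((pts.mean(0),cv2.minAreaRect(pts),st[i,4]))
    return out
def world(cam,rect,z):
    b=cv2.boxPoints(rect); w=np.array([onz(cam,p,z) for p in b])[:,:2]
    e=[w[1]-w[0],w[2]-w[1]]; L=sorted(e,key=lambda v:-np.hypot(*v))
    yaw=np.arctan2(L[0][1],L[0][0]); return w.mean(0),(yaw+np.pi/2)%np.pi-np.pi/2,[np.hypot(*v) for v in L]
NUT=((12,90,80),(26,255,255)); RED=((0,170,90),(6,255,255))
def nuts(im):
    for c,r,a in blobs(im,*NUT,(195,165,300,280)): yield (*world("top",r,.022),a,c)
E
python3 - <<'E'
from seg import *
im=cv2.imread("pics/top0.png")
for n in nuts(im): print("nut",*n)
print("handle",[(world("top",r,.256),a) for c,r,a in blobs(im,*RED,(305,180,340,260))])
print("mat",[(world("top",r,.004),a) for c,r,a in blobs(im,(105,120,60),(125,255,255),(140,165,205,255))])
print("scanner dark",[(world("top",r,.03),a) for c,r,a in blobs(im,(0,0,0),(180,255,45),(155,180,190,245))])
print("orange",[(world("top",r,.03),a) for c,r,a in blobs(im,(3,150,150),(14,255,255),(155,180,190,245),10)])
print("greentag",[(world("top",r,.18),a) for c,r,a in blobs(im,(50,100,50),(80,255,255),(215,130,270,150),8)])
print("skip in tri",tri({"top":[338,214],"side":[304,265]}),"handle",tri({"top":[325,219],"side":[291,226]}),"bin",tri({"top":[390,210],"side":[349,340]}), "gtag",tri({"top":[240,144],"side":[319,176]}),"nose",tri({"top":[177,188],"side":[261,178]}),"scan",tri({"top":[175,210],"side":[237,187]}))
print(down(0).as_matrix()[:,0], R.from_rotvec(arm.state()["tcp_rot"]).as_matrix())
for n in ("skip_in","stock_bin","green_tag"): print(n)
a=cv2.resize(im[160:300,180:460],(800,400),interpolation=2); b=cv2.resize(cv2.imread("pics/side0.png")[120:340,220:420],(545,600),interpolation=2)
cv2.imwrite("pics/c.png",a)
E
```

```text
nut [0.627 0.096] 0.8986264044797672 [np.float64(0.060826609084887365), np.float64(0.03213695089350774)] 221 [253.724 188.638]
nut [0.533 0.081] -0.9498843085052018 [np.float64(0.06010709613952378), np.float64(0.03198454697500498)] 220 [259.223 219.85 ]
nut [0.532 0.193] -0.8038488055936288 [np.float64(0.05810416251260579), np.float64(0.03148752692939617)] 218 [221.193 221.06 ]
nut [0.437 0.191] 1.2675555024669265 [np.float64(0.061350483456451235), np.float64(0.03241251312987644)] 229 [222.707 253.493]
nut [0.435 0.106] 1.5445537917431387 [np.float64(0.06156934089410549), np.float64(0.03212202646118608)] 235 [251.728 253.647]
handle [((array([ 0.515, -0.089]), np.float64(0.1846863134354204), [np.float64(0.12850017284253026), np.float64(0.009477142896082594)]), np.int32(186))]
mat [((array([0.569, 0.345]), np.float64(-0.14008158992396358), [np.float64(0.20832779060676035), np.float64(0.09791210023463956)]), np.int32(1547))]
scanner dark []
orange [((array([0.625, 0.325]), np.float64(1.5449898201859744), [np.float64(0.03238434615606486), np.float64(0.01484481571011392)]), np.int32(58))]
greentag [((array([0.74 , 0.125]), np.float64(-1.5653859272614474), [np.float64(0.09342390008596291), np.float64(0.005348742968951683)]), np.int32(70))]
skip in tri [ 0.531 -0.136  0.145] handle [ 0.513 -0.092  0.26 ] bin [ 0.556 -0.309  0.016] gtag [0.734 0.122 0.152] nose [0.635 0.32  0.03 ] scan [0.561 0.334 0.012]
[1. 0. 0.] [[-0.92   0.392 -0.   ]
 [ 0.392  0.92  -0.   ]
 [ 0.    -0.    -1.   ]]
skip_in
stock_bin
green_tag
```

View pics/c.png

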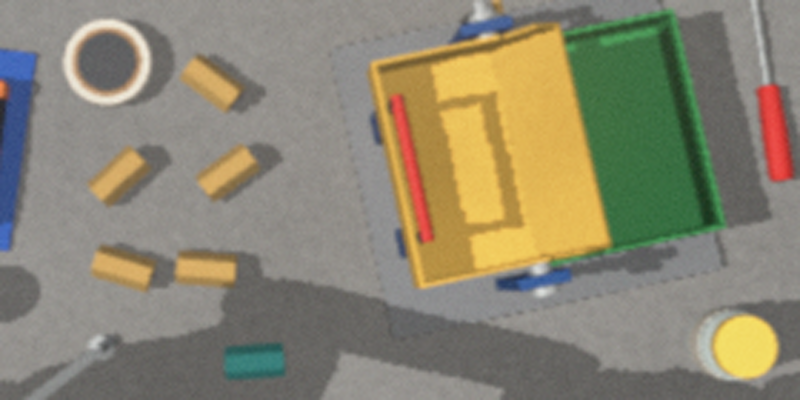

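```bash
cat > plan.py <<'E'
from h import *
S=np.array([.526,-.137]); U=np.array([.983,.184]); V=np.array([-.184,.983]); PSI=.185
def skip(a,b,z): return np.r_[S+a*U+b*V,z]
def calls(seq,start=None):
    "seq: list of calls, each a list of (pos,yaw); prints row numbers, chained on commanded poses"
    s=arm.state(); p=np.array(s["eef_pos"]); r=R.from_rotvec(s["tcp_rot"])
    if start is not None: p=np.array(start[0]); r=down(start[1])
    for i,c in enumerate(seq):
        for q,y in c:
            g=r if y is None else down(y)
            d=np.r_[r.inv().apply(np.array(q)-p)/.5,(r.inv()*g).as_rotvec()/np.pi]
            print(i,np.round(d,3).tolist(),"dist mm",round(np.linalg.norm(np.array(q)-p)*1000))
        p=np.array(q); r=g
E
cat > nutplan.py <<'E'
import sys
from plan import *
x,y,yaw,a,zd=map(float,sys.argv[1:6]); n=[x,y]
D=skip(a,-.015,zd); H=skip(a,-.015,.30)
calls([[(n+[.10],yaw)],[(n+[.006],yaw),(n+[.30],yaw)],[(H,PSI+np.pi/2)],[(D,PSI+np.pi/2),(H,PSI+np.pi/2)]])
E
python3 -c "
from plan import *
calls([[([.255,.598,.30],None),([.5,.25,.30],1.9)]])"
for i in 1; do python3 - <<'E'
from plan import *
n=[.627,.096];yaw=.899
D=skip(-.05,-.015,.19);H=skip(-.05,-.015,.30)
calls([[(n+[.10],yaw)],[(n+[.006],yaw),(n+[.30],yaw)],[(H,PSI+np.pi/2)],[(D,PSI+np.pi/2),(H,PSI+np.pi/2)]],([.5,.25,.30],1.9))
E
done
```

```text
0 [-0.0, 0.0, -0.137, 0.0, 0.0, 0.0] dist mm 69
0 [-0.724, -0.448, -0.137, -0.0, 0.0, 0.267] dist mm 431
0 [-0.374, 0.141, 0.4, -0.0, -0.0, 0.319] dist mm 283
1 [0.0, -0.0, 0.188, 0.0, 0.0, 0.0] dist mm 94
1 [0.0, 0.0, -0.4, 0.0, 0.0, 0.0] dist mm 200
2 [-0.586, 0.089, 0.0, 0.0, 0.0, -0.273] dist mm 296
3 [0.0, -0.0, 0.22, 0.0, 0.0, 0.0] dist mm 110
3 [0.0, 0.0, 0.0, 0.0, 0.0, 0.0] dist mm 0
```

Request:
drive_tool(
  deltas=[
    [-0.4,0,0,-0.137,0,0,0],
    [-0.4,-0.724,-0.448,-0.137,0,0,0.267],
    [-0.4,-0.724,-0.448,-0.137,0,0,0.267],
    [-0.4,-0.724,-0.448,-0.137,0,0,0.267],
    [-0.4,-0.724,-0.448,-0.137,0,0,0.267],
    [-0.4,-0.724,-0.448,-0.137,0,0,0.267],
    [-0.4,-0.724,-0.448,-0.137,0,0,0.267],
    [-0.4,-0.724,-0.448,-0.137,0,0,0.267],
    [-0.4,-0.724,-0.448,-0.137,0,0,0.267],
    [-0.4,-0.724,-0.448,-0.137,0,0,0.267],
  ],
)

```text
t: 2.1
eef_pos: [0.5018, 0.247, 0.3002]
tcp_rot: [1.829, 2.553, 0.001]
force: [0.2, 1.3, 0.6]
finger_gap: 0.7
grasp_force: 0.0
```

```bash
python3 -c "
from h import *
s=arm.state();print(s['t'],s['finger_gap'],s['qvel'],s['joint_pos'])"; python3 nutplan.py .627 .096 .899 -.05 .19
```

```text
2.1 0.700035899230161 [-0.42492111  0.04223487 -0.08542645  0.01850609  0.04605923 -0.41737311] [ 4.03605473e-01  2.87209097e-01  1.72165604e+00 -7.16104448e-04
  1.13195480e+00  7.66437354e-02]
0 [-0.366, 0.14, 0.401, 0.0, 0.0, 0.318] dist mm 280
1 [0.0, -0.0, 0.188, 0.0, 0.0, 0.0] dist mm 94
1 [0.0, 0.0, -0.4, 0.0, 0.0, 0.0] dist mm 200
2 [-0.586, 0.089, 0.0, 0.0, 0.0, -0.273] dist mm 296
3 [0.0, -0.0, 0.22, 0.0, 0.0, 0.0] dist mm 110
3 [0.0, 0.0, 0.0, 0.0, 0.0, 0.0] dist mm 0
```

Request:
drive_tool(
  deltas=[
    [-0.4,-0.374,0.141,0.4,0,0,0.319],
    [-0.4,-0.374,0.141,0.4,0,0,0.319],
    [-0.4,-0.374,0.141,0.4,0,0,0.319],
    [-0.4,-0.374,0.141,0.4,0,0,0.319],
    [-0.4,-0.374,0.141,0.4,0,0,0.319],
    [-0.4,-0.374,0.141,0.4,0,0,0.319],
    [-0.4,-0.374,0.141,0.4,0,0,0.319],
    [-0.4,-0.374,0.141,0.4,0,0,0.319],
    [-0.4,-0.374,0.141,0.4,0,0,0.319],
    [-0.4,-0.374,0.141,0.4,0,0,0.319],
  ],
)

```text
t: 3.1
eef_pos: [0.6273, 0.0964, 0.1006]
tcp_rot: [2.828, 1.368, 0.002]
force: [-1.0, 0.7, -0.2]
finger_gap: 0.699
grasp_force: 0.0
```

```bash
python3 - <<'E'
from seg import *
s=arm.state();print(s['t'],s['eef_pos'])
im=shot("wrist","w0"); cv2.imwrite("pics/w0b.png",cv2.resize(im,(800,600)))
for n in (nuts(shot("top","t1"))): print(n[0],n[1])
E
```

```text
3.1 [0.627 0.096 0.101]
[0.613 0.082] -1.0728029857500587
```

View pics/w0b.png

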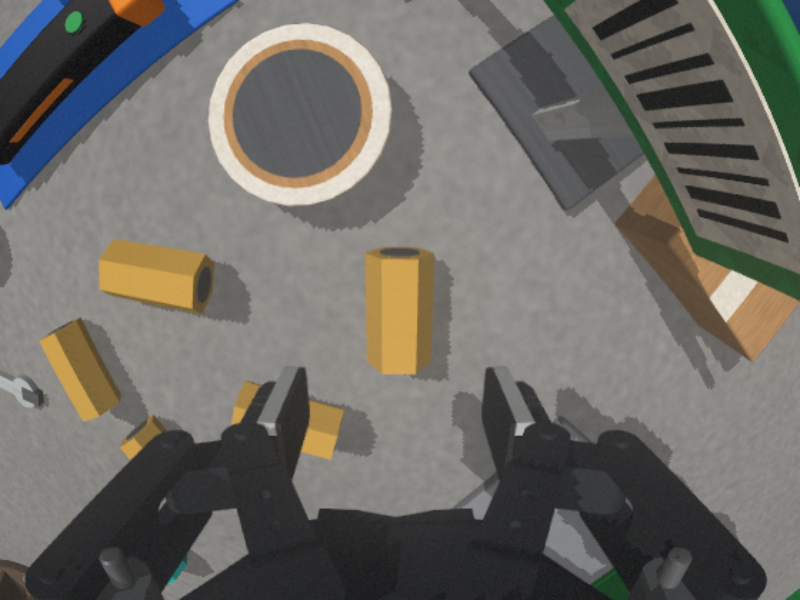

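Nut A is centred between the fingers at (400,310) and aligned, so I'll grip it.

Request:
drive_tool(
  deltas=[
    [-0.4,0,0,0.1,0,0,0],
    [-0.4,0,0,0.188,0,0,0],
    [-0.4,0,0,0.188,0,0,0],
    [1,0,0,0.188,0,0,0],
    [1,0,0,0.188,0,0,0],
    [1,0,0,0.188,0,0,0],
    [1,0,0,0.188,0,0,0],
    [1,0,0,0.188,0,0,0],
    [1,0,0,0.1,0,0,0],
    [1,0,0,0,0,0,0],
  ],
)

```text
t: 4.2
eef_pos: [0.6263, 0.0957, 0.1009]
tcp_rot: [-2.83, -1.363, 0.003]
force: [1.6, 0.2, -2.3]
finger_gap: 0.372
grasp_force: 61.2
```

```bash
python3 -c "
from plan import *
H=skip(-.05,-.015,.30);D=skip(-.05,-.015,.19);y=PSI+np.pi/2
n=[.627,.096]
calls([[(n+[.25],.899),(H,y)],[(D,y),(H,y)]],(n+[.10],.899))"
```

```text
0 [0.0, 0.0, -0.3, 0.0, 0.0, 0.0] dist mm 150
0 [-0.586, 0.089, -0.4, 0.0, 0.0, -0.273] dist mm 357
1 [0.0, -0.0, 0.22, 0.0, 0.0, 0.0] dist mm 110
1 [0.0, 0.0, 0.0, 0.0, 0.0, 0.0] dist mm 0
```

Request:
drive_tool(
  deltas=[
    [1,0,0,-0.3,0,0,0],
    [1,0,0,-0.3,0,0,0],
    [1,0,0,-0.3,0,0,0],
    [1,-0.586,0.089,-0.4,0,0,-0.273],
    [1,-0.586,0.089,-0.4,0,0,-0.273],
    [1,-0.586,0.089,-0.4,0,0,-0.273],
    [1,-0.586,0.089,-0.4,0,0,-0.273],
    [1,-0.586,0.089,-0.4,0,0,-0.273],
    [1,-0.586,0.089,-0.4,0,0,-0.273],
    [1,-0.586,0.089,-0.4,0,0,-0.273],
  ],
)

```text
t: 5.2
eef_pos: [0.4778, -0.1632, 0.302]
tcp_rot: [2.0, 2.419, 0.001]
force: [-1.1, 0.2, -2.8]
finger_gap: 0.373
grasp_force: 61.2
```

```bash
python3 - <<'E'
from seg import *
s=arm.state();print(s['t'],s['eef_pos'],s['grasp_force'])
im=shot("wrist","w1"); cv2.imwrite("pics/w1b.png",cv2.resize(im,(800,600)))
E
python3 -c "
from plan import *
y=PSI+np.pi/2;H=skip(-.05,-.015,.30)
n=[.533,.081];z=2.19
calls([[(n+[.10],z)],[(n+[.006],z),(n+[.25],z)],[(skip(0,-.015,.3),y)]],(H,y))"
```

```text
5.2 [ 0.478 -0.163  0.302] 61.243823915719986
0 [0.456, 0.194, 0.4, 0.0, 0.0, -0.138] dist mm 318
1 [0.0, -0.0, 0.188, 0.0, 0.0, 0.0] dist mm 94
1 [0.0, 0.0, -0.3, 0.0, 0.0, 0.0] dist mm 150
2 [-0.374, -0.277, -0.1, 0.0, -0.0, 0.138] dist mm 238
```

View pics/w1b.png

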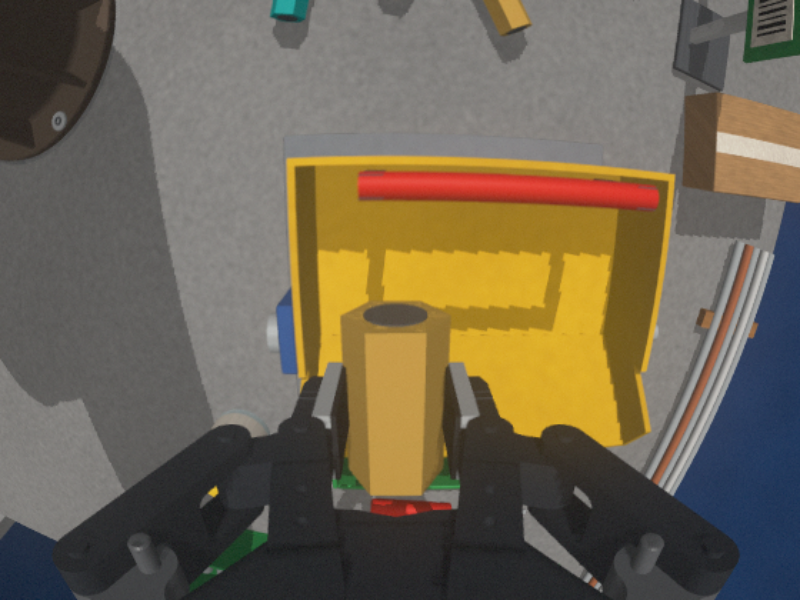

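The nut is held over the skip's left part, with the handle at (510,190). Next I lower it and release.

Request:
drive_tool(
  deltas=[
    [1,0,0,0.1,0,0,0],
    [1,0,0,0.2,0,0,0],
    [1,0,0,0.22,0,0,0],
    [1,0,0,0.22,0,0,0],
    [-0.1,0,0,0.22,0,0,0],
    [-0.1,0,0,0.22,0,0,0],
    [-0.1,0,0,0.22,0,0,0],
    [-0.1,0,0,0.1,0,0,0],
    [-0.3,0,0,0,0,0,0],
    [-0.4,0,0,0,0,0,0],
  ],
)

```text
t: 6.25
eef_pos: [0.4817, -0.1619, 0.3061]
tcp_rot: [2.002, 2.411, 0.004]
force: [0.4, -0.1, -0.6]
finger_gap: 0.702
grasp_force: 0.0
```

Request:
drive_tool(
  deltas=[
    [-0.4,0.25,0.106,0,0,0,-0.138],
    [-0.4,0.25,0.106,0,0,0,-0.138],
    [-0.4,0.25,0.106,0,0,0,-0.138],
    [-0.4,0.456,0.194,0.4,0,0,-0.138],
    [-0.4,0.456,0.194,0.4,0,0,-0.138],
    [-0.4,0.456,0.194,0.4,0,0,-0.138],
    [-0.4,0.456,0.194,0.4,0,0,-0.138],
    [-0.4,0.456,0.194,0.4,0,0,-0.138],
    [-0.4,0.456,0.194,0.4,0,0,-0.138],
    [-0.4,0.456,0.194,0.4,0,0,-0.138],
  ],
)

```text
t: 7.25
eef_pos: [0.533, 0.081, 0.1004]
tcp_rot: [-1.439, -2.793, 0.0]
force: [0.0, -1.2, 0.6]
finger_gap: 0.698
grasp_force: 0.0
```

```bash
cat >> seg.py <<'E'
def wnuts(im,zt=.022,lim=.09):
    s=arm.state(); m=cv2.inRange(cv2.cvtColor(im,cv2.COLOR_BGR2HSV),np.array((12,90,60)),np.array((28,255,255)))
    n,l,st,ce=cv2.connectedComponentsWithStats(m)
    for i in range(1,n):
        if st[i,4]<400: continue
        c=onz("wrist",ce[i],zt)
        if np.linalg.norm(c[:2]-s["eef_pos"][:2])<lim:
            pts=np.argwhere(l==i)[::7,::-1]; w=np.array([onz("wrist",p,zt)[:2] for p in pts]).astype(np.float32)
            r=cv2.minAreaRect(w*1000); b=cv2.boxPoints(r); e=max(b[1]-b[0],b[2]-b[1],key=np.linalg.norm)
            yield np.array(r[0])/1000,np.arctan2(e[1],e[0])%np.pi,r[1],st[i,4]
E
python3 - <<'E'
from seg import *
s=arm.state();print(s['t'],s['eef_pos'])
for n in wnuts(shot("wrist","w2")): print(*n)
for n in (nuts(shot("top","t2"))): print(n[0],n[1])
E
```

```text
7.25 [0.533 0.081 0.1  ]
[0.535 0.08 ] 2.1742735 (33.37959289550781, 68.12409210205078) 3839
```

Request:
drive_tool(
  deltas=[
    [-0.4,0,0,0.1,0,0,0],
    [-0.4,0,0,0.188,0,0,0],
    [-0.4,0,0,0.188,0,0,0],
    [1,0,0,0.188,0,0,0],
    [1,0,0,0.188,0,0,0],
    [1,0,0,0.188,0,0,0],
    [1,0,0,0.188,0,0,0],
    [1,0,0,0.188,0,0,0],
    [1,0,0,0.1,0,0,0],
    [1,0,0,0,0,0,0],
  ],
)

```text
t: 8.35
eef_pos: [0.5323, 0.0807, 0.1018]
tcp_rot: [-1.44, -2.791, 0.001]
force: [2.1, -0.0, -0.8]
finger_gap: 0.37
grasp_force: 61.3
```

Request:
drive_tool(
  deltas=[
    [1,0,0,-0.35,0,0,0],
    [1,0,0,-0.35,0,0,0],
    [1,0,0,-0.35,0,0,0],
    [1,0,0,-0.35,0,0,0],
    [1,-0.374,-0.277,-0.4,0,0,0.138],
    [1,-0.374,-0.277,-0.4,0,0,0.138],
    [1,-0.374,-0.277,-0.4,0,0,0.138],
    [1,-0.374,-0.277,-0.4,0,0,0.138],
    [1,-0.374,-0.277,-0.4,0,0,0.138],
    [1,-0.374,-0.277,-0.4,0,0,0.138],
  ],
)

```text
t: 9.35
eef_pos: [0.5282, -0.1558, 0.3028]
tcp_rot: [2.009, 2.41, 0.001]
force: [0.4, 1.0, -1.7]
finger_gap: 0.371
grasp_force: 61.3
```

```bash
python3 -c "
from plan import *
y=PSI+np.pi/2;H=skip(0,-.015,.30)
for n,z,a in (([.532,.193],2.338,.05),([.437,.191],1.268,-.025),([.435,.106],1.545,.025)):
  calls([[(n+[.30],z),(n+[.10],z)],[(skip(a,-.015,.3),y)]],(H,y)); H=skip(a,-.015,.3)"
```

```text
0 [0.677, 0.133, 0.0, -0.0, 0.0, -0.185] dist mm 345
0 [0.677, 0.133, 0.4, -0.0, 0.0, -0.185] dist mm 399
1 [-0.547, -0.4, -0.4, 0.0, -0.0, 0.185] dist mm 393
0 [0.708, -0.154, -0.0, 0.0, -0.0, 0.155] dist mm 362
0 [0.708, -0.154, 0.4, 0.0, -0.0, 0.155] dist mm 414
1 [-0.623, 0.335, -0.4, 0.0, 0.0, -0.155] dist mm 406
0 [0.541, -0.039, -0.0, 0.0, -0.0, 0.067] dist mm 271
0 [0.541, -0.039, 0.4, 0.0, -0.0, 0.067] dist mm 337
1 [-0.5, 0.25, -0.4, 0.0, 0.0, -0.067] dist mm 344
```

Request:
drive_tool(
  deltas=[
    [1,0,0,0.1,0,0,0],
    [1,0,0,0.2,0,0,0],
    [1,0,0,0.22,0,0,0],
    [1,0,0,0.22,0,0,0],
    [-0.1,0,0,0.22,0,0,0],
    [-0.1,0,0,0.22,0,0,0],
    [-0.1,0,0,0.22,0,0,0],
    [-0.1,0,0,0.1,0,0,0],
    [-0.3,0,0,0,0,0,0],
    [-0.4,0,0,0,0,0,0],
  ],
)

```text
t: 10.35
eef_pos: [0.5308, -0.1525, 0.3064]
tcp_rot: [2.002, 2.41, 0.005]
force: [1.0, -0.8, -0.7]
finger_gap: 0.7
grasp_force: 0.0
```

Request:
drive_tool(
  deltas=[
    [-0.4,0.48,0.095,0,0,0,-0.185],
    [-0.4,0.48,0.095,0,0,0,-0.185],
    [-0.4,0.48,0.095,0,0,0,-0.185],
    [-0.4,0.677,0.133,0.4,0,0,-0.185],
    [-0.4,0.677,0.133,0.4,0,0,-0.185],
    [-0.4,0.677,0.133,0.4,0,0,-0.185],
    [-0.4,0.677,0.133,0.4,0,0,-0.185],
    [-0.4,0.677,0.133,0.4,0,0,-0.185],
    [-0.4,0.677,0.133,0.4,0,0,-0.185],
    [-0.4,0.677,0.133,0.4,0,0,-0.185],
  ],
)

```text
t: 11.35
eef_pos: [0.5302, 0.1953, 0.0977]
tcp_rot: [-1.226, -2.89, 0.003]
force: [0.6, 0.5, 1.5]
finger_gap: 0.703
grasp_force: 0.0
```

```bash
python3 - <<'E'
from seg import *
s=arm.state();print(s['t'],s['eef_pos'])
for n in wnuts(shot("wrist","w3")): print(*n)
im=shot("top","t3")
for n in (nuts(im)): print(n[0],n[1])
E
```

```text
11.35 [0.53  0.195 0.098]
[0.535 0.191] 2.2919621 (33.489803314208984, 68.47120666503906) 3889
[0.435 0.104] 1.5445537917431391
```

Request:
drive_tool(
  deltas=[
    [-0.4,0,0,0.1,0,0,0],
    [-0.4,0,0,0.188,0,0,0],
    [-0.4,0,0,0.188,0,0,0],
    [1,0,0,0.188,0,0,0],
    [1,0,0,0.188,0,0,0],
    [1,0,0,0.188,0,0,0],
    [1,0,0,0.188,0,0,0],
    [1,0,0,0.188,0,0,0],
    [1,0,0,0.1,0,0,0],
    [1,0,0,0,0,0,0],
  ],
)

```text
t: 12.45
eef_pos: [0.5311, 0.1929, 0.1019]
tcp_rot: [-1.231, -2.89, 0.001]
force: [1.8, -0.7, -1.0]
finger_gap: 0.371
grasp_force: 60.6
```

Request:
drive_tool(
  deltas=[
    [1,0,0,-0.3,0,0,0],
    [1,0,0,-0.3,0,0,0],
    [1,-0.1,-0.07,-0.4,0,0,0.05],
    [1,-0.547,-0.4,-0.4,0,0,0.185],
    [1,-0.547,-0.4,-0.4,0,0,0.185],
    [1,-0.547,-0.4,-0.4,0,0,0.185],
    [1,-0.547,-0.4,-0.4,0,0,0.185],
    [1,-0.547,-0.4,-0.4,0,0,0.185],
    [1,-0.547,-0.4,-0.4,0,0,0.185],
    [1,-0.547,-0.4,-0.4,0,0,0.185],
  ],
)

```text
t: 13.45
eef_pos: [0.5774, -0.1469, 0.3033]
tcp_rot: [2.007, 2.41, 0.002]
force: [0.7, 1.8, -2.1]
finger_gap: 0.374
grasp_force: 60.6
```

```bash
python3 - <<'E'
from plan import *
print(arm.state()['eef_pos'],skip(.05,-.015,.3))
E
```

```text
[ 0.5773958  -0.1469435   0.30332356] [ 0.57791  -0.142545  0.3     ]
```

Request:
drive_tool(
  deltas=[
    [1,0,0,0.1,0,0,0],
    [1,0,0,0.2,0,0,0],
    [1,0,0,0.22,0,0,0],
    [1,0,0,0.22,0,0,0],
    [-0.1,0,0,0.22,0,0,0],
    [-0.1,0,0,0.22,0,0,0],
    [-0.1,0,0,0.22,0,0,0],
    [-0.1,0,0,0.1,0,0,0],
    [-0.3,0,0,0,0,0,0],
    [-0.4,0,0,0,0,0,0],
  ],
)

```text
t: 14.45
eef_pos: [0.5795, -0.1432, 0.3067]
tcp_rot: [2.001, 2.411, 0.006]
force: [0.9, 0.8, -0.1]
finger_gap: 0.699
grasp_force: 0.0
```

Request:
drive_tool(
  deltas=[
    [-0.4,0.5,-0.109,0,0,0,0.155],
    [-0.4,0.5,-0.109,0,0,0,0.155],
    [-0.4,0.5,-0.109,0,0,0,0.155],
    [-0.4,0.708,-0.154,0.4,0,0,0.155],
    [-0.4,0.708,-0.154,0.4,0,0,0.155],
    [-0.4,0.708,-0.154,0.4,0,0,0.155],
    [-0.4,0.708,-0.154,0.4,0,0,0.155],
    [-0.4,0.708,-0.154,0.4,0,0,0.155],
    [-0.4,0.708,-0.154,0.4,0,0,0.155],
    [-0.4,0.708,-0.154,0.4,0,0,0.155],
  ],
)

```text
t: 15.45
eef_pos: [0.4331, 0.1936, 0.0972]
tcp_rot: [-2.526, -1.865, 0.006]
force: [-0.0, 0.2, -0.3]
finger_gap: 0.701
grasp_force: 0.0
```

```bash
python3 - <<'E'
from seg import *
s=arm.state();print(s['t'],s['eef_pos'])
for n in wnuts(shot("wrist","w4")): print(*n)
im=shot("top","t4"); cv2.imwrite("pics/t4b.png",cv2.resize(im,(800,600)))
for n in (nuts(im)): print(n[0],n[1])
E
```

```text
15.45 [0.433 0.194 0.097]
[0.44  0.188] 1.2563947 (68.51129150390625, 33.4066047668457) 3946
[0.438 0.105] 1.4628634 (79.41394805908203, 33.374420166015625) 2683
[0.435 0.106] 1.5445537917431387
```

View pics/t4b.png

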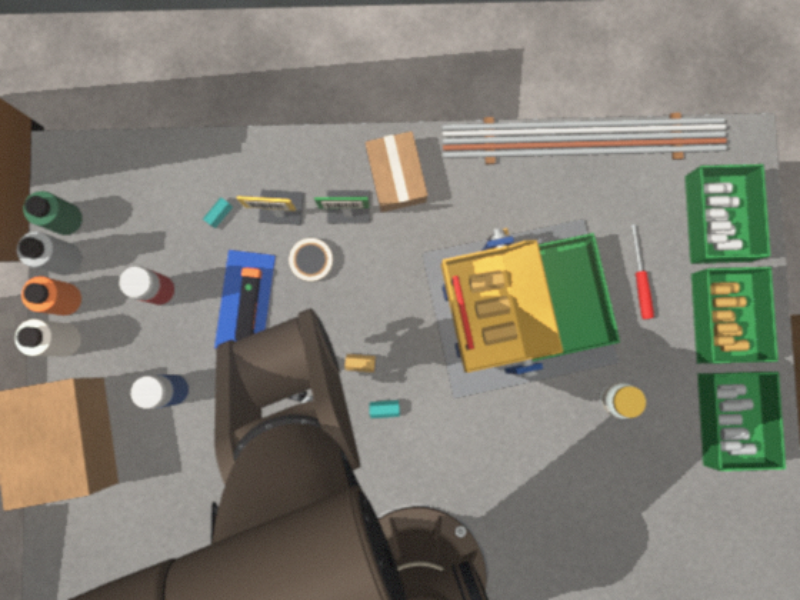

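Three nuts lie side by side in the skip at (490,281), (493,306) and (499,332). The next nut is under the gripper.

Request:
drive_tool(
  deltas=[
    [-0.4,0,0,0.1,0,0,0],
    [-0.4,0,0,0.188,0,0,0],
    [-0.4,0,0,0.188,0,0,0],
    [1,0,0,0.188,0,0,0],
    [1,0,0,0.188,0,0,0],
    [1,0,0,0.188,0,0,0],
    [1,0,0,0.188,0,0,0],
    [1,0,0,0.188,0,0,0],
    [1,0,0,0.1,0,0,0],
    [1,0,0,0,0,0,0],
  ],
)

```text
t: 16.55
eef_pos: [0.4357, 0.1909, 0.1016]
tcp_rot: [-2.531, -1.861, 0.002]
force: [2.3, 0.2, -1.4]
finger_gap: 0.369
grasp_force: 61.3
```

Request:
drive_tool(
  deltas=[
    [1,0,0,-0.3,0,0,0],
    [1,-0.05,0.03,-0.35,0,0,0],
    [1,-0.15,0.08,-0.4,0,0,-0.05],
    [1,-0.623,0.335,-0.4,0,0,-0.155],
    [1,-0.623,0.335,-0.4,0,0,-0.155],
    [1,-0.623,0.335,-0.4,0,0,-0.155],
    [1,-0.623,0.335,-0.4,0,0,-0.155],
    [1,-0.623,0.335,-0.4,0,0,-0.155],
    [1,-0.623,0.335,-0.4,0,0,-0.155],
    [1,-0.623,0.335,-0.4,0,0,-0.155],
  ],
)

```text
t: 17.55
eef_pos: [0.5034, -0.159, 0.303]
tcp_rot: [2.006, 2.412, 0.002]
force: [1.6, 1.8, -2.1]
finger_gap: 0.37
grasp_force: 61.3
```

```bash
python3 - <<'E'
from plan import *
print(arm.state()['eef_pos'],skip(-.025,-.015,.3))
E
```

```text
[ 0.50343721 -0.15897487  0.30300295] [ 0.504185 -0.156345  0.3     ]
```

Request:
drive_tool(
  deltas=[
    [1,0,0,0.1,0,0,0],
    [1,0,0,0.16,0,0,0],
    [1,0,0,0.16,0,0,0],
    [1,0,0,0.16,0,0,0],
    [-0.1,0,0,0.16,0,0,0],
    [-0.1,0,0,0.16,0,0,0],
    [-0.1,0,0,0.16,0,0,0],
    [-0.1,0,0,0.1,0,0,0],
    [-0.3,0,0,0,0,0,0],
    [-0.4,0,0,0,0,0,0],
  ],
)

```text
t: 18.55
eef_pos: [0.5063, -0.1568, 0.3061]
tcp_rot: [2.001, 2.41, 0.005]
force: [-0.0, -0.0, -0.2]
finger_gap: 0.701
grasp_force: 0.0
```

Request:
drive_tool(
  deltas=[
    [-0.4,0.4,-0.03,0,0,0,0.067],
    [-0.4,0.4,-0.03,0,0,0,0.067],
    [-0.4,0.4,-0.03,0,0,0,0.067],
    [-0.4,0.541,-0.039,0.4,0,0,0.067],
    [-0.4,0.541,-0.039,0.4,0,0,0.067],
    [-0.4,0.541,-0.039,0.4,0,0,0.067],
    [-0.4,0.541,-0.039,0.4,0,0,0.067],
    [-0.4,0.541,-0.039,0.4,0,0,0.067],
    [-0.4,0.541,-0.039,0.4,0,0,0.067],
    [-0.4,0.541,-0.039,0.4,0,0,0.067],
  ],
)

```text
t: 19.55
eef_pos: [0.4347, 0.1067, 0.0999]
tcp_rot: [-2.248, -2.194, 0.001]
force: [0.6, -0.4, 0.3]
finger_gap: 0.701
grasp_force: 0.0
```

```bash
python3 - <<'E'
from seg import *
s=arm.state();print(s['t'],s['eef_pos'])
for n in wnuts(shot("wrist","w5")): print(*n)
E
```

```text
19.55 [0.435 0.107 0.1  ]
[0.436 0.104] 1.4578389 (68.1641616821289, 33.12334442138672) 3851
```

Request:
drive_tool(
  deltas=[
    [-0.4,0,0,0.1,0,0,0.02],
    [-0.4,0,0,0.188,0,0,0.02],
    [-0.4,0,0,0.188,0,0,0.02],
    [1,0,0,0.188,0,0,0.02],
    [1,0,0,0.188,0,0,0.02],
    [1,0,0,0.188,0,0,0.02],
    [1,0,0,0.188,0,0,0.02],
    [1,0,0,0.188,0,0,0.02],
    [1,0,0,0.1,0,0,0],
    [1,0,0,0,0,0,0],
  ],
)

```text
t: 20.6
eef_pos: [0.434, 0.1061, 0.1017]
tcp_rot: [-2.247, -2.195, 0.002]
force: [2.2, 1.1, -1.6]
finger_gap: 0.371
grasp_force: 61.3
```

Request:
drive_tool(
  deltas=[
    [1,0,0,-0.3,0,0,0],
    [1,0,0,-0.35,0,0,0],
    [1,-0.1,0.05,-0.4,0,0,0],
    [1,-0.2,0.1,-0.4,0,0,-0.067],
    [1,-0.5,0.25,-0.4,0,0,-0.067],
    [1,-0.5,0.25,-0.4,0,0,-0.067],
    [1,-0.5,0.25,-0.4,0,0,-0.067],
    [1,-0.5,0.25,-0.4,0,0,-0.067],
    [1,-0.5,0.25,-0.4,0,0,-0.067],
    [1,-0.5,0.25,-0.4,0,0,-0.067],
  ],
)

```text
t: 21.6
eef_pos: [0.5539, -0.1496, 0.3026]
tcp_rot: [2.008, 2.411, 0.002]
force: [0.2, 1.1, -1.8]
finger_gap: 0.376
grasp_force: 61.3
```

```bash
python3 - <<'E'
from seg import *
from plan import *
print(arm.state()['eef_pos'],skip(.025,-.015,.3))
im=shot("wrist","w6"); cv2.imwrite("pics/w6b.png",cv2.resize(im,(800,600)))
E
```

```text
[ 0.554 -0.15   0.303] [ 0.553 -0.147  0.3  ]
```

View pics/w6b.png

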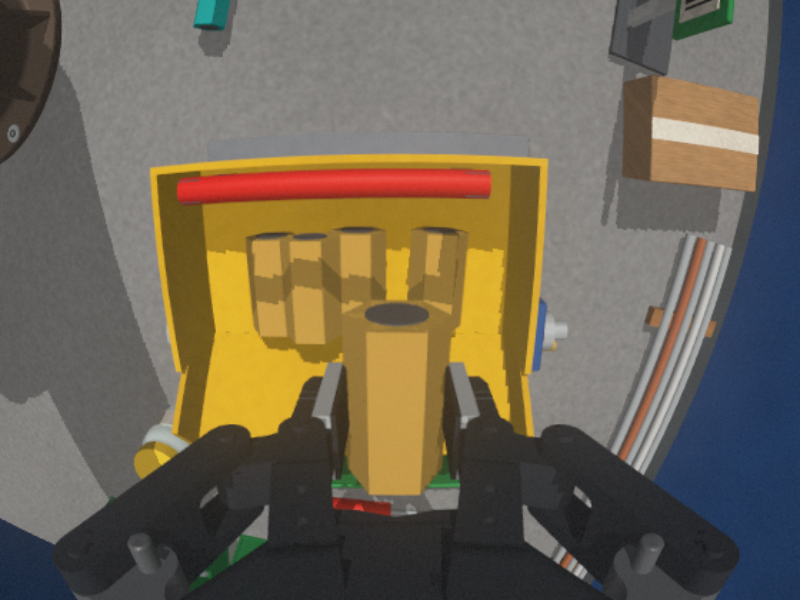

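Four nuts lie flat in the skip (260–440, 230–345), with a gap at (400,280) under the fifth. I'll drop the fifth there, then go to the scanner.

Request:
drive_tool(
  deltas=[
    [1,0,0,0.1,0,0,0],
    [1,0,0,0.16,0,0,0],
    [1,0,0,0.16,0,0,0],
    [1,0,0,0.16,0,0,0],
    [-0.1,0,0,0.16,0,0,0],
    [-0.1,0,0,0.16,0,0,0],
    [-0.1,0,0,0.16,0,0,0],
    [-0.1,0,0,0.1,0,0,0],
    [-0.3,0,0,0,0,0,0],
    [-0.4,0,0,0,0,0,0],
  ],
)

```text
t: 22.65
eef_pos: [0.556, -0.1477, 0.3064]
tcp_rot: [2.002, 2.41, 0.006]
force: [0.5, 0.2, 0.2]
finger_gap: 0.701
grasp_force: 0.0
```

```bash
python3 - <<'E'
from plan import *
y=PSI+np.pi/2; n=[.563,.335]
calls([[([.56,.15,.3],2.5),(n+[.20],2.95)]],(skip(.025,-.015,.3),y))
calls([[(n+[.20],2.95)]],([.56,.15,.3],2.5))
E
```

```text
0 [0.582, 0.122, 0.0, 0.0, 0.0, -0.237] dist mm 297
0 [0.944, 0.196, 0.2, -0.0, 0.0, -0.38] dist mm 493
0 [0.217, 0.3, 0.2, -0.0, 0.0, -0.143] dist mm 210
```

Request:
drive_tool(
  deltas=[
    [-0.4,0.582,0.122,0,0,0,-0.237],
    [-0.4,0.582,0.122,0,0,0,-0.237],
    [-0.4,0.582,0.122,0,0,0,-0.237],
    [-0.4,0.944,0.196,0.2,0,0,-0.38],
    [-0.4,0.944,0.196,0.2,0,0,-0.38],
    [-0.4,0.944,0.196,0.2,0,0,-0.38],
    [-0.4,0.944,0.196,0.2,0,0,-0.38],
    [-0.4,0.944,0.196,0.2,0,0,-0.38],
    [-0.4,0.944,0.196,0.2,0,0,-0.38],
    [-0.4,0.944,0.196,0.2,0,0,-0.38],
  ],
)

```text
t: 23.65
eef_pos: [0.5627, 0.3376, 0.1998]
tcp_rot: [0.301, 3.126, 0.001]
force: [1.4, -0.7, -0.0]
finger_gap: 0.7
grasp_force: 0.0
```

Request:
drive_tool(
  deltas=[
    [-0.2,0,0,0,0,0,0],
    [-0.2,0,0,0,0,0,0],
    [-0.2,0,0,0,0,0,0],
  ],
)

```text
t: 23.95
eef_pos: [0.563, 0.3346, 0.2004]
tcp_rot: [0.302, 3.127, 0.0]
force: [-0.3, 0.1, 0.3]
finger_gap: 0.605
grasp_force: 0.0
```

```bash
python3 - <<'E'
from seg import *
s=arm.state();print(s['t'],s['eef_pos'],R.from_rotvec(s['tcp_rot']).as_matrix()[:,0],s['joint_pos'])
im=shot("wrist","w7"); cv2.imwrite("pics/w7b.png",cv2.resize(im,(800,600)))
for n in ("scanner","scanner_nose","mat"): print(n,[(np.round(d["point"]).tolist(),round(d["conf"],2),onz("wrist",d["point"],{"scanner":.004,"scanner_nose":.019,"mat":0}[n])) for d in arm.landmark_of("wrist",n)][:2])
t=shot("top","t6"); cv2.imwrite("pics/t6b.png",cv2.resize(t[150:290,120:400],(800,400)))
E
```

```text
23.95 [0.563 0.335 0.2  ] [-0.982  0.191 -0.   ] [ 0.49   0.517  1.616 -0.     1.009 -0.888]
scanner [([276.0, 182.0], 0.78, array([0.564, 0.333, 0.004])), ([282.0, 250.0], 0.33, array([0.643, 0.324, 0.004]))]
scanner_nose [([280.0, 250.0], 0.66, array([0.636, 0.324, 0.019]))]
mat [([380.0, 6.0], 0.65, array([0.392, 0.481, 0.   ]))]
```

View pics/w7b.png

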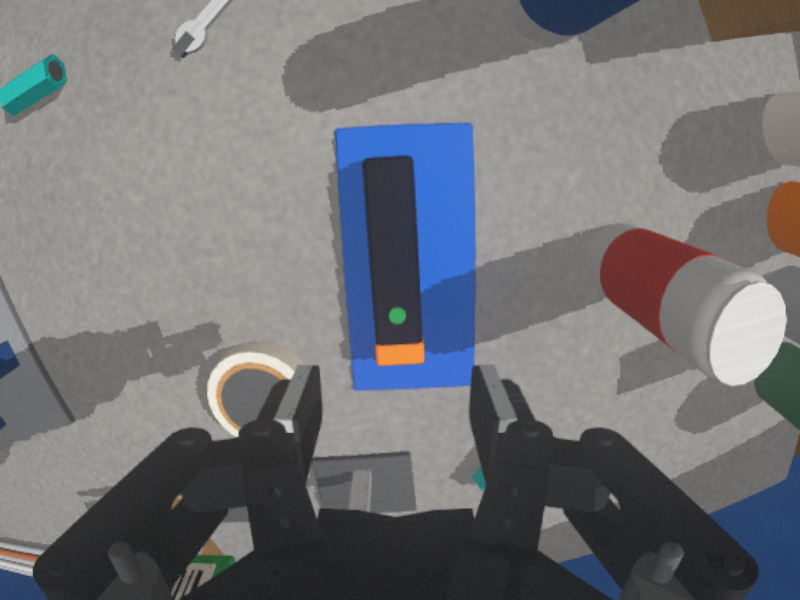

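View pics/t6b.png

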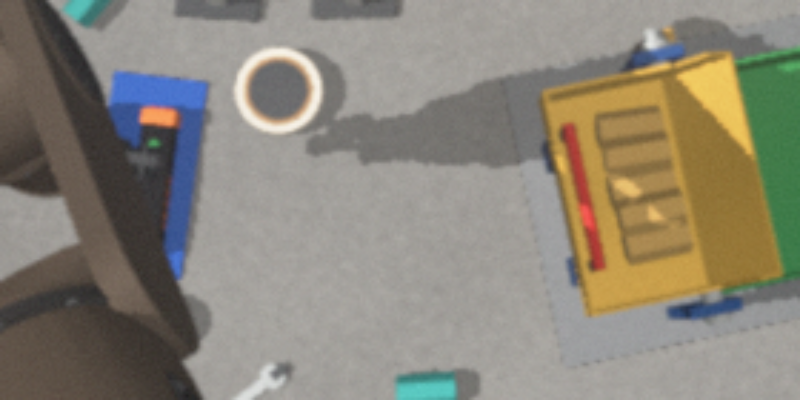

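The wrist view shows the scanner at (364–424, 156–364) with its orange nose at the bottom. All five nuts sit in the skip in the top crop at (600–690, 110–260).

```bash
python3 - <<'E'
from seg import *
from plan import calls
c=[onz("wrist",np.array(p)*.7,.034)[:2] for p in ((364,158),(412,156),(424,362),(377,364))]
b=(c[0]+c[1])/2; f=(c[2]+c[3])/2; print(b,f,np.linalg.norm(f-b),"w",np.linalg.norm(c[0]-c[1]))
ctr=(b+f)/2; yaw=np.arctan2(*(f-b)[::-1]); print(ctr,yaw)
# green tag from top pic: endpoints of frame at z~.187
im=cv2.imread("pics/top0.png")
for ce,r,a in blobs(im,(50,100,50),(80,255,255),(215,130,270,150),8): print(world("top",r,.187),r, onz("top",r[0],.15))
calls([[(list(ctr)+[.010],yaw+np.pi)]])
E
```

```text
[0.488 0.344] [0.634 0.324] 0.14700863970986194 w 0.03140157758678357
[0.561 0.334] -0.13521226760501112
(array([0.738, 0.124]), np.float64(-1.5653859272614474), [np.float64(0.09292579819861715), np.float64(0.005320225437941914)]) ((238.50135803222656, 138.54539489746094), (1.9687931537628174, 35.014225006103516), 88.26429748535156) [0.747 0.127 0.15 ]
0 [0.004, -0.001, 0.381, 0.0, 0.0, -0.019] dist mm 190
```

Request:
drive_tool(
  deltas=[
    [-0.2,0.004,-0.001,0.1,0,0,-0.019],
    [-0.2,0.004,-0.001,0.2,0,0,-0.019],
    [-0.2,0.004,-0.001,0.28,0,0,-0.019],
    [-0.2,0.004,-0.001,0.34,0,0,-0.019],
    [-0.2,0.004,-0.001,0.378,0,0,-0.019],
    [-0.2,0.004,-0.001,0.38,0,0,-0.019],
    [1,0.004,-0.001,0.38,0,0,-0.019],
    [1,0.004,-0.001,0.38,0,0,-0.019],
    [1,0.004,-0.001,0.38,0,0,-0.019],
    [1,0.004,-0.001,0.38,0,0,-0.019],
  ],
)

```text
t: 25.2
eef_pos: [0.5613, 0.3354, 0.0109]
tcp_rot: [0.208, 3.133, 0.001]
force: [1.9, 1.0, 5.9]
finger_gap: 0.383
grasp_force: 61.2
```

```bash
python3 - <<'E'
from plan import *
s=arm.state();print(s['grasp_force'])
calls([[([.561,.334,.20],-.135+np.pi),([.563,.123,.141],np.pi)]])
E
```

```text
61.21313452720642
0 [-0.0, -0.002, -0.378, 0.0, 0.0, 0.001] dist mm 189
0 [-0.06, -0.42, -0.261, 0.0, 0.0, -0.042] dist mm 249
```

Request:
drive_tool(
  deltas=[
    [1,0,0,-0.08,0,0,0],
    [1,0,0,-0.18,0,0,0],
    [1,0,0,-0.28,0,0,0],
    [1,-0.015,-0.1,-0.32,0,0,-0.042],
    [1,-0.03,-0.18,-0.32,0,0,-0.042],
    [1,-0.04,-0.26,-0.3,0,0,-0.042],
    [1,-0.05,-0.34,-0.28,0,0,-0.042],
    [1,-0.06,-0.4,-0.27,0,0,-0.042],
    [1,-0.06,-0.42,-0.261,0,0,-0.042],
    [1,-0.06,-0.42,-0.261,0,0,-0.042],
  ],
)

```text
t: 26.2
eef_pos: [0.5623, 0.1218, 0.1402]
tcp_rot: [-0.004, -3.141, 0.0]
force: [0.5, 0.8, -2.0]
finger_gap: 0.388
grasp_force: 60.6
```

```bash
python3 - <<'E'
from seg import *
s=arm.state();print(s['t'],s['eef_pos'],R.from_rotvec(s['tcp_rot']).as_matrix()[:,0],s['joint_pos'])
pt={}
for c in ("side","top"):
    im=shot(c,c+"8")
    for n in ("scanner_nose","green_tag"): 
        r=[(np.round(d["point"]).tolist(),round(d["conf"],2)) for d in arm.landmark_of(c,n)][:3]; print(c,n,r)
        if r: pt.setdefault(n,{})[c]=r[0][0]
for n in pt:
    if len(pt[n])==2: print(n,tri(pt[n]))
a=cv2.imread("pics/side8.png")[100:240,180:380]; b=cv2.imread("pics/top8.png")[100:240,180:380]
cv2.imwrite("pics/s8.png",np.hstack([cv2.resize(a,(400,280)),cv2.resize(b,(400,280))]))
E
```

```text
26.2 [0.562 0.122 0.14 ] [-1.     0.003  0.001] [ 0.161  0.486  1.857 -0.     0.8   -1.407]
side scanner_nose [([289.0, 187.0], 0.88)]
side green_tag [([319.0, 173.0], 0.65), ([308.0, 261.0], 0.47)]
top scanner_nose []
top green_tag [([352.0, 235.0], 0.69), ([240.0, 143.0], 0.58)]
green_tag [ 0.496 -0.146  0.476]
```

View pics/s8.png

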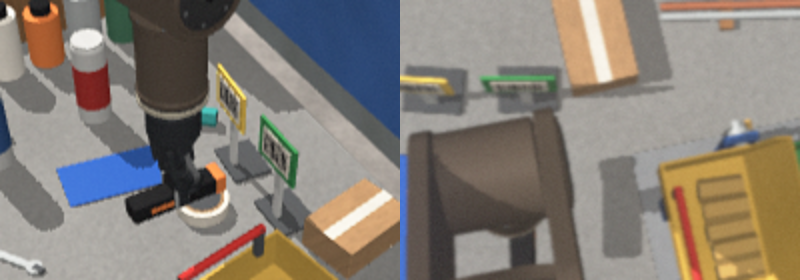

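The side view shows the level scanner pointing at the green tag (tag at (278,150) in the crop). I'll hold for 2.5 s and check the projection.

```bash
python3 - <<'E'
from h import *
print(proj("side",[.637,.122,.149]),proj("side",[.738,.123,.15]),proj("top",[.738,.123,.15]))
E
```

```text
[np.float64(290.2944665935125), np.float64(187.63466041569058)] [np.float64(318.8125534431092), np.float64(175.9348125651792)] [np.float64(240.1089755095242), np.float64(141.87019827593042)]
```

Request:
drive_tool(
  deltas=[
    [1,0,0,0,0,0,0],
    [1,0,0,0,0,0,0],
    [1,0,0,0,0,0,0],
    [1,0,0,0,0,0,0],
    [1,0,0,0,0,0,0],
    [1,0,0,0,0,0,0],
    [1,0,0,0,0,0,0],
    [1,0,0,0,0,0,0],
    [1,0,0,0,0,0,0],
    [1,0,0,0,0,0,0],
  ],
)

```text
t: 27.5
eef_pos: [0.5627, 0.123, 0.1403]
tcp_rot: [-0.001, -3.142, -0.0]
force: [-0.2, -0.3, -1.4]
finger_gap: 0.386
grasp_force: 60.6
```

Request:
drive_tool(
  deltas=[
    [1,0,0,0,0,0,0],
    [1,0,0,0,0,0,0],
    [1,0,0,0,0,0,0],
    [1,0,0,0,0,0,0],
    [1,0,0,0,0,0,0],
    [1,0,0,0,0,0,0],
    [1,0,0,0,0,0,0],
    [1,0,0,0,0,0,0],
    [1,0,0,0,0,0,0],
    [1,0,0,0,0,0,0],
  ],
)

```text
t: 28.5
eef_pos: [0.5627, 0.123, 0.1403]
tcp_rot: [-0.001, -3.142, 0.0]
force: [0.6, -0.2, -2.6]
finger_gap: 0.385
grasp_force: 60.6
```

Request:
drive_tool(
  deltas=[
    [1,0,0,0,0,0,0],
    [1,0,0,0,0,0,0],
    [1,0,0,0,0,0,0],
    [1,0,0,0,0,0,0],
    [1,0,0,0,0,0,0],
  ],
)

```text
t: 29.0
eef_pos: [0.5627, 0.1229, 0.1403]
tcp_rot: [-0.001, -3.142, 0.0]
force: [-0.1, 0.4, -2.3]
finger_gap: 0.385
grasp_force: 60.6
```

```bash
python3 - <<'E'
from plan import *
calls([[([.563,.123,.18],np.pi),([.563,.34,.16],-.135+np.pi),([.563,.34,.08],-.135+np.pi)],[([.563,.34,.0115],-.135+np.pi)]],([.563,.123,.141],np.pi))
E
```

```text
0 [0.0, 0.0, -0.078, 0.0, 0.0, 0.0] dist mm 39
0 [0.0, 0.434, -0.038, -0.0, -0.0, 0.043] dist mm 218
0 [0.0, 0.434, 0.122, -0.0, -0.0, 0.043] dist mm 225
1 [-0.0, -0.0, 0.137, 0.0, 0.0, 0.0] dist mm 68
```

Request:
drive_tool(
  deltas=[
    [1,0,0,-0.08,0,0,0],
    [1,0,0.09,-0.08,0,0,0.043],
    [1,0,0.18,-0.07,0,0,0.043],
    [1,0,0.27,-0.06,0,0,0.043],
    [1,0,0.36,-0.05,0,0,0.043],
    [1,0,0.434,-0.04,0,0,0.043],
    [1,0,0.434,0.03,0,0,0.043],
    [1,0,0.434,0.1,0,0,0.043],
    [1,0,0.434,0.122,0,0,0.043],
    [1,0,0.434,0.122,0,0,0.043],
  ],
)

```text
t: 30.0
eef_pos: [0.5618, 0.3393, 0.0778]
tcp_rot: [-0.213, -3.132, 0.003]
force: [-0.0, -0.0, -1.1]
finger_gap: 0.386
grasp_force: 60.5
```

Request:
drive_tool(
  deltas=[
    [1,0,0,0.06,0,0,0],
    [1,0,0,0.11,0,0,0],
    [1,0,0,0.13,0,0,0],
    [1,0,0,0.137,0,0,0],
    [1,0,0,0.137,0,0,0],
    [-0.1,0,0,0.137,0,0,0],
    [-0.2,0,0,0.137,0,0,0],
    [-0.2,0,0,0.137,0,0,0],
    [-0.2,0,0,0.06,0,0,0],
    [-0.2,0,0,-0.02,0,0,0],
  ],
)

```text
t: 31.0
eef_pos: [0.562, 0.3395, 0.0894]
tcp_rot: [-0.213, -3.132, 0.002]
force: [0.2, 0.5, 0.2]
finger_gap: 0.6
grasp_force: 0.0
```

```bash
cat > arc.py <<'E'
from plan import *
HG=S-.0575*V; Y=PSI+np.pi; A0=np.arctan2(.106,.107)
def hp(th,dz=-.019): return np.r_[HG+.151*np.cos(A0+th)*V,.15+.151*np.sin(A0+th)+dz]
E
python3 - <<'E'
from arc import *
calls([[([.54,.15,.36],Y),(hp(0,.08),Y)],[(hp(0),Y)]],([.563,.34,.0900],-.135+np.pi))
print(hp(0),hp(1.88))
for ths in (np.linspace(0,.6,11),np.linspace(.6,1.24,11),np.linspace(1.24,1.88,11)):
    d=[(hp(t)-hp(ths[0])) for t in ths[1:]]
    print([[1,0,round(float(v[:2]@V)/.5,3),round(-v[2]/.5,3),0,0,0] for v in d])
E
```

```text
0 [-0.006, -0.383, -0.54, 0.0, 0.0, -0.102] dist mm 331
0 [-0.024, -0.861, -0.493, 0.0, 0.0, -0.102] dist mm 496
1 [0.0, -0.0, 0.198, 0.0, 0.0, 0.0] dist mm 99
[ 0.51684173 -0.08807292  0.23727067] [ 0.56121285 -0.32512081  0.20084774]
[[1, 0, -0.013, np.float64(-0.012), 0, 0, 0], [1, 0, -0.027, np.float64(-0.024), 0, 0, 0], [1, 0, -0.042, np.float64(-0.035), 0, 0, 0], [1, 0, -0.057, np.float64(-0.045), 0, 0, 0], [1, 0, -0.072, np.float64(-0.054), 0, 0, 0], [1, 0, -0.089, np.float64(-0.062), 0, 0, 0], [1, 0, -0.105, np.float64(-0.069), 0, 0, 0], [1, 0, -0.122, np.float64(-0.075), 0, 0, 0], [1, 0, -0.14, np.float64(-0.08), 0, 0, 0], [1, 0, -0.158, np.float64(-0.084), 0, 0, 0]]
[[1, 0, -0.019, np.float64(-0.003), 0, 0, 0], [1, 0, -0.038, np.float64(-0.005), 0, 0, 0], [1, 0, -0.058, np.float64(-0.005), 0, 0, 0], [1, 0, -0.077, np.float64(-0.005), 0, 0, 0], [1, 0, -0.096, np.float64(-0.003), 0, 0, 0], [1, 0, -0.115, np.float64(0.0), 0, 0, 0], [1, 0, -0.134, np.float64(0.005), 0, 0, 0], [1, 0, -0.153, np.float64(0.01), 0, 0, 0], [1, 0, -0.171, np.float64(0.017), 0, 0, 0], [1, 0, -0.188, np.float64(0.025), 0, 0, 0]]
[[1, 0, -0.017, np.float64(0.009), 0, 0, 0], [1, 0, -0.034, np.float64(0.019), 0, 0, 0], [1, 0, -0.049, np.float64(0.03), 0, 0, 0], [1, 0, -0.065, np.float64(0.042), 0, 0, 0], [1, 0, -0.079, np.float64(0.055), 0, 0, 0], [1, 0, -0.092, np.float64(0.069), 0, 0, 0], [1, 0, -0.105, np.float64(0.084), 0, 0, 0], [1, 0, -0.116, np.float64(0.099), 0, 0, 0], [1, 0, -0.127, np.float64(0.115), 0, 0, 0], [1, 0, -0.136, np.float64(0.132), 0, 0, 0]]
```

Request:
drive_tool(
  deltas=[
    [0,0,0,-0.2,0,0,0],
    [0,-0.006,-0.1,-0.4,0,0,-0.05],
    [0,-0.006,-0.2,-0.5,0,0,-0.102],
    [0,-0.006,-0.3,-0.54,0,0,-0.102],
    [0,-0.006,-0.383,-0.54,0,0,-0.102],
    [0,-0.024,-0.861,-0.54,0,0,-0.102],
    [0,-0.024,-0.861,-0.54,0,0,-0.102],
    [0,-0.024,-0.861,-0.54,0,0,-0.102],
    [0,-0.024,-0.861,-0.493,0,0,-0.102],
    [0,-0.024,-0.861,-0.493,0,0,-0.102],
  ],
)

```text
t: 32.0
eef_pos: [0.5234, -0.0192, 0.333]
tcp_rot: [-0.29, 3.127, -0.0]
force: [1.0, -0.4, 0.5]
finger_gap: 0.499
grasp_force: 0.0
```

Request:
drive_tool(
  deltas=[
    [0,0,0,0,0,0,0],
    [0,0,0,0,0,0,0],
  ],
)

```text
t: 32.2
eef_pos: [0.5238, -0.0184, 0.3326]
tcp_rot: [-0.285, 3.128, 0.0]
force: [-0.2, 1.0, 0.1]
finger_gap: 0.5
grasp_force: 0.0
```

```bash
python3 - <<'E'
from seg import *
from arc import hp,Y,calls,V
s=arm.state();print(s['t'],s['eef_pos'],hp(0,.08),s['joint_pos'])
im=shot("wrist","w9"); cv2.imwrite("pics/w9b.png",cv2.resize(im,(800,600)))
for c,r,a in blobs(im,*RED,(0,0,560,420),300): 
    w=world("wrist",r,.256); print(w,a,(w[0]-hp(0)[:2])@V)
calls([[(hp(0),Y)]])
E
```

```text
32.2 [ 0.524 -0.018  0.333] [ 0.517 -0.088  0.336] [-0.093  0.207  1.749  0.     1.184 -1.846]
(array([ 0.518, -0.09 ]), np.float64(0.18336343729127358), [np.float64(0.13155641415319486), np.float64(0.012861031483214621)]) 2686 -0.002055828139433191
(array([ 0.502, -0.248]), np.float64(0.07508186371138703), [np.float64(0.04702965367917295), np.float64(0.01640216057928297)]) 611 -0.15483207997705276
0 [0.04, -0.136, 0.19, 0.0, 0.0, -0.0] dist mm 119
```

View pics/w9b.png

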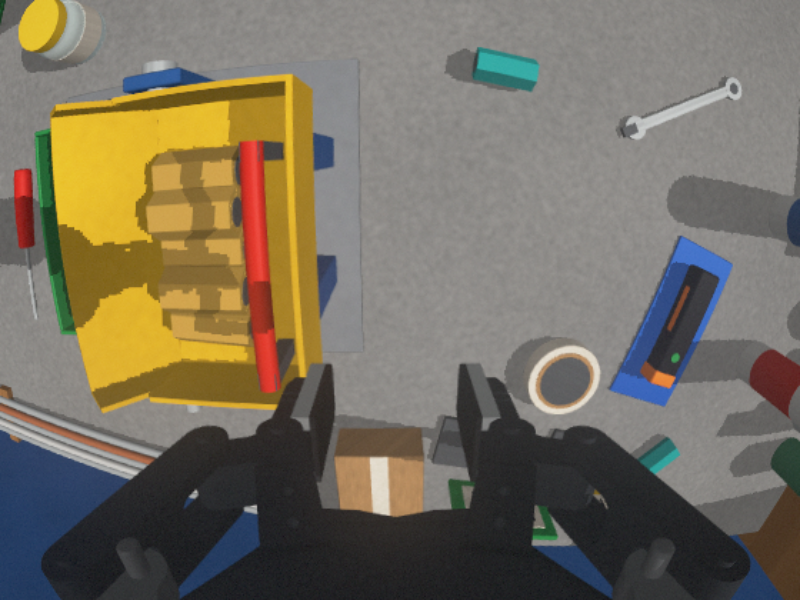

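All five nuts are in the skip, and the scanner is on its mat at (680,330). The handle at (257,265) is where I predicted it, to within 2 mm.

Request:
drive_tool(
  deltas=[
    [0,0.04,-0.08,0,0,0,0],
    [0,0.04,-0.138,0,0,0,0],
    [0,0.04,-0.138,0,0,0,0],
    [0,0.04,-0.138,0,0,0,0],
    [0,0.04,-0.138,0.05,0,0,0],
    [0,0.04,-0.138,0.1,0,0,0],
    [0,0.04,-0.138,0.15,0,0,0],
    [0,0.04,-0.138,0.18,0,0,0],
    [0,0.04,-0.138,0.19,0,0,0],
    [0,0.04,-0.138,0.19,0,0,0],
  ],
)

```text
t: 33.25
eef_pos: [0.5168, -0.0876, 0.2367]
tcp_rot: [0.292, -3.127, -0.001]
force: [0.1, 0.0, 0.2]
finger_gap: 0.5
grasp_force: 0.0
```

Request:
drive_tool(
  deltas=[
    [1,0,0,0,0,0,0],
    [1,0,0,0,0,0,0],
    [1,0,0,0,0,0,0],
    [1,0,0,0,0,0,0],
    [1,0,0,0,0,0,0],
    [1,0,0,0,0,0,0],
  ],
)

```text
t: 33.85
eef_pos: [0.5177, -0.0897, 0.2382]
tcp_rot: [-0.289, 3.126, -0.003]
force: [0.8, -5.6, 3.6]
finger_gap: 0.115
grasp_force: 58.4
```

Request:
drive_tool(
  deltas=[
    [1,0,-0.013,-0.012,0,0,0],
    [1,0,-0.027,-0.024,0,0,0],
    [1,0,-0.042,-0.035,0,0,0],
    [1,0,-0.057,-0.045,0,0,0],
    [1,0,-0.072,-0.054,0,0,0],
    [1,0,-0.089,-0.062,0,0,0],
    [1,0,-0.105,-0.069,0,0,0],
    [1,0,-0.122,-0.075,0,0,0],
    [1,0,-0.14,-0.08,0,0,0],
    [1,0,-0.158,-0.084,0,0,0],
  ],
)

```text
t: 34.85
eef_pos: [0.532, -0.1661, 0.2806]
tcp_rot: [-0.289, 3.126, 0.001]
force: [0.3, 6.7, 9.0]
finger_gap: 0.118
grasp_force: 63.9
```

```bash
python3 -c "
from arc import *
s=arm.state();print(s['force'],s['wrist_torque'],s['grasp_force'],s['eef_pos'],hp(.6))"
```

```text
[0.30007501 6.74024946 9.01740987] [1.42489656 0.09627737 0.03684976] 63.88560175895691 [ 0.53195822 -0.16612258  0.28064525] [ 0.53133021 -0.16547606  0.27927999]
```

Request:
drive_tool(
  deltas=[
    [1,0,-0.019,-0.003,0,0,0],
    [1,0,-0.038,-0.005,0,0,0],
    [1,0,-0.058,-0.005,0,0,0],
    [1,0,-0.077,-0.005,0,0,0],
    [1,0,-0.096,-0.003,0,0,0],
    [1,0,-0.115,0,0,0,0],
    [1,0,-0.134,0.005,0,0,0],
    [1,0,-0.153,0.01,0,0,0],
    [1,0,-0.171,0.017,0,0,0],
    [1,0,-0.188,0.025,0,0,0],
  ],
)

```text
t: 35.85
eef_pos: [0.5494, -0.2598, 0.2668]
tcp_rot: [-0.289, 3.127, -0.001]
force: [7.8, 2.1, -3.8]
finger_gap: 0.112
grasp_force: 65.9
```

Request:
drive_tool(
  deltas=[
    [1,0,-0.017,0.009,0,0,0],
    [1,0,-0.034,0.019,0,0,0],
    [1,0,-0.049,0.03,0,0,0],
    [1,0,-0.065,0.042,0,0,0],
    [1,0,-0.079,0.055,0,0,0],
    [1,0,-0.092,0.069,0,0,0],
    [1,0,-0.105,0.084,0,0,0],
    [1,0,-0.116,0.099,0,0,0],
    [1,0,-0.127,0.115,0,0,0],
    [1,0,-0.136,0.132,0,0,0],
  ],
)

```text
t: 36.85
eef_pos: [0.5617, -0.3265, 0.2001]
tcp_rot: [-0.289, 3.127, -0.001]
force: [5.5, -0.9, 3.3]
finger_gap: 0.113
grasp_force: 67.8
```

Request:
drive_tool(
  deltas=[
    [1,0,0,0,0,0,0],
    [1,0,0,0,0,0,0],
    [1,0,0,0,0,0,0],
    [1,0,0,0,0,0,0],
    [1,0,0,0,0,0,0],
    [1,0,0,0,0,0,0],
    [1,0,0,0,0,0,0],
    [1,0,0,0,0,0,0],
    [1,0,0,0,0,0,0],
    [1,0,0,0,0,0,0],
  ],
)

```text
t: 37.85
eef_pos: [0.5615, -0.3264, 0.2001]
tcp_rot: [-0.29, 3.128, -0.001]
force: [5.3, -3.9, -2.3]
finger_gap: 0.111
grasp_force: 68.2
```

```bash
python3 - <<'E'
from seg import *
from arc import *
s=arm.state();print(s['t'],s['eef_pos'],hp(1.88),s['force'],s['joint_pos'])
a=shot("wrist","w10"); b=shot("side","s10")
cv2.imwrite("pics/x10.png",np.hstack([cv2.resize(a,(400,300)),cv2.resize(b[150:405,200:540],(400,300))]))
for ths in (np.linspace(1.88,1.24,11),np.linspace(1.24,.6,11),np.linspace(.6,.0,11)):
    d=[(hp(t)-hp(ths[0])) for t in ths[1:]]
    print([[1,0,round(float(v[:2]@V)/.5,3),float(round(-v[2]/.5,3)),0,0,0] for v in d])
E
```

```text
37.85 [ 0.562 -0.326  0.2  ] [ 0.561 -0.325  0.201] [ 5.343 -3.933 -2.302] [-0.573  0.509  1.63  -0.     1.002 -2.329]
[[1, 0, 0.009, -0.017, 0, 0, 0], [1, 0, 0.02, -0.033, 0, 0, 0], [1, 0, 0.032, -0.049, 0, 0, 0], [1, 0, 0.044, -0.063, 0, 0, 0], [1, 0, 0.058, -0.077, 0, 0, 0], [1, 0, 0.072, -0.09, 0, 0, 0], [1, 0, 0.087, -0.102, 0, 0, 0], [1, 0, 0.103, -0.113, 0, 0, 0], [1, 0, 0.119, -0.123, 0, 0, 0], [1, 0, 0.136, -0.132, 0, 0, 0]]
[[1, 0, 0.018, -0.008, 0, 0, 0], [1, 0, 0.036, -0.015, 0, 0, 0], [1, 0, 0.054, -0.02, 0, 0, 0], [1, 0, 0.073, -0.024, 0, 0, 0], [1, 0, 0.092, -0.028, 0, 0, 0], [1, 0, 0.111, -0.029, 0, 0, 0], [1, 0, 0.131, -0.03, 0, 0, 0], [1, 0, 0.15, -0.029, 0, 0, 0], [1, 0, 0.169, -0.028, 0, 0, 0], [1, 0, 0.188, -0.025, 0, 0, 0]]
[[1, 0, 0.018, 0.004, 0, 0, 0], [1, 0, 0.035, 0.009, 0, 0, 0], [1, 0, 0.052, 0.015, 0, 0, 0], [1, 0, 0.069, 0.022, 0, 0, 0], [1, 0, 0.085, 0.03, 0, 0, 0], [1, 0, 0.101, 0.039, 0, 0, 0], [1, 0, 0.116, 0.049, 0, 0, 0], [1, 0, 0.131, 0.06, 0, 0, 0], [1, 0, 0.144, 0.072, 0, 0, 0], [1, 0, 0.158, 0.084, 0, 0, 0]]
```

View pics/x10.png

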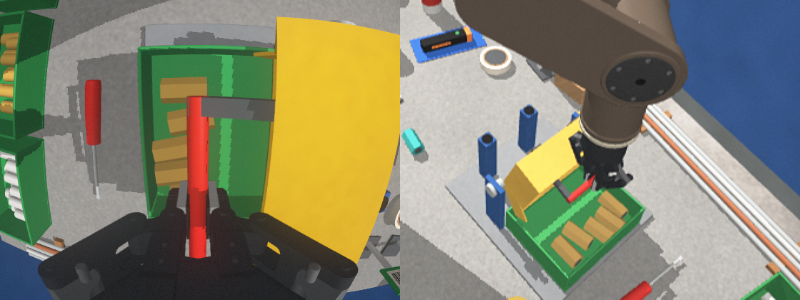

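The skip is fully tipped and the nuts are in the green bin. I'll ease it back while gripping the handle.

Request:
drive_tool(
  deltas=[
    [1,0,0.009,-0.017,0,0,0],
    [1,0,0.02,-0.033,0,0,0],
    [1,0,0.032,-0.049,0,0,0],
    [1,0,0.044,-0.063,0,0,0],
    [1,0,0.058,-0.077,0,0,0],
    [1,0,0.072,-0.09,0,0,0],
    [1,0,0.087,-0.102,0,0,0],
    [1,0,0.103,-0.113,0,0,0],
    [1,0,0.119,-0.123,0,0,0],
    [1,0,0.136,-0.132,0,0,0],
  ],
)

```text
t: 38.95
eef_pos: [0.5497, -0.2615, 0.2682]
tcp_rot: [-0.29, 3.126, -0.008]
force: [0.5, -14.8, 20.2]
finger_gap: 0.115
grasp_force: 66.3
```

Request:
drive_tool(
  deltas=[
    [1,0,0.018,-0.008,0,0,0],
    [1,0,0.036,-0.015,0,0,0],
    [1,0,0.054,-0.02,0,0,0],
    [1,0,0.073,-0.024,0,0,0],
    [1,0,0.092,-0.028,0,0,0],
    [1,0,0.111,-0.029,0,0,0],
    [1,0,0.131,-0.03,0,0,0],
    [1,0,0.15,-0.029,0,0,0],
    [1,0,0.169,-0.028,0,0,0],
    [1,0,0.188,-0.025,0,0,0],
  ],
)

```text
t: 39.95
eef_pos: [0.5318, -0.1662, 0.279]
tcp_rot: [-0.29, 3.128, -0.0]
force: [1.9, 3.1, 9.5]
finger_gap: 0.119
grasp_force: 68.2
```

Request:
drive_tool(
  deltas=[
    [1,0,0.018,0.004,0,0,0],
    [1,0,0.035,0.009,0,0,0],
    [1,0,0.052,0.015,0,0,0],
    [1,0,0.069,0.022,0,0,0],
    [1,0,0.085,0.03,0,0,0],
    [1,0,0.101,0.039,0,0,0],
    [1,0,0.116,0.049,0,0,0],
    [1,0,0.131,0.06,0,0,0],
    [1,0,0.144,0.072,0,0,0],
    [1,0,0.158,0.084,0,0,0],
  ],
)

```text
t: 40.95
eef_pos: [0.5176, -0.0892, 0.2377]
tcp_rot: [-0.291, 3.127, -0.003]
force: [-26.9, -59.0, 114.1]
finger_gap: 0.109
grasp_force: 80.0
```

Request:
drive_tool(
  deltas=[
    [1,0,0,0,0,0,0],
    [1,0,0,0,0,0,0],
    [1,0,0,0,0,0,0],
  ],
)

```text
t: 41.25
eef_pos: [0.5174, -0.0897, 0.2383]
tcp_rot: [-0.29, 3.127, -0.003]
force: [-3.0, -5.7, 24.3]
finger_gap: 0.114
grasp_force: 68.4
```

The skip hit its rest with a high force reading, which has settled to 24 N. I'll release and check.

Request:
drive_tool(
  deltas=[
    [0.4,0,0,0,0,0,0],
    [0,0,0,0,0,0,0],
    [0,0,0,0,0,0,0],
    [0,0,0,0,0,0,0],
    [0,0,0,-0.06,0,0,0],
    [0,0,0,-0.14,0,0,0],
    [0,0,0,-0.24,0,0,0],
    [0,0,0.1,-0.24,0,0,0],
    [0,0,0.2,-0.24,0,0,0],
    [0,0,0.24,-0.24,0,0,0],
  ],
)

```text
t: 42.25
eef_pos: [0.4938, 0.032, 0.3573]
tcp_rot: [0.291, -3.128, -0.001]
force: [-0.5, -0.4, 0.6]
finger_gap: 0.502
grasp_force: 0.0
```

```bash
python3 - <<'E'
from seg import *
s=arm.state();print(s['t'],s['eef_pos'],s['force'])
a=shot("wrist","w11"); b=shot("top","t11"); c=shot("side","s11")
for cc,r,aa in blobs(a,*RED,(0,0,560,420),300): print(world("wrist",r,.256),aa)
cv2.imwrite("pics/x11.png",np.vstack([np.hstack([cv2.resize(a,(400,300)),cv2.resize(b[140:290,120:460],(400,176),).copy() if 0 else cv2.copyMakeBorder(cv2.resize(b[140:290,130:450],(400,188)),0,112,0,0,0)]),cv2.resize(c[180:390,140:540],(800,300))[:300]]))
E
```

```text
42.25 [0.494 0.032 0.357] [-0.516 -0.421  0.632]
(array([ 0.518, -0.093]), np.float64(0.1838811114038288), [np.float64(0.1311649273684644), np.float64(0.013730812756080346)]) 1796
(array([ 0.491, -0.239]), np.float64(0.08044734185882563), [np.float64(0.04929392034759999), np.float64(0.017785939598617476)]) 518
```

View pics/x11.png

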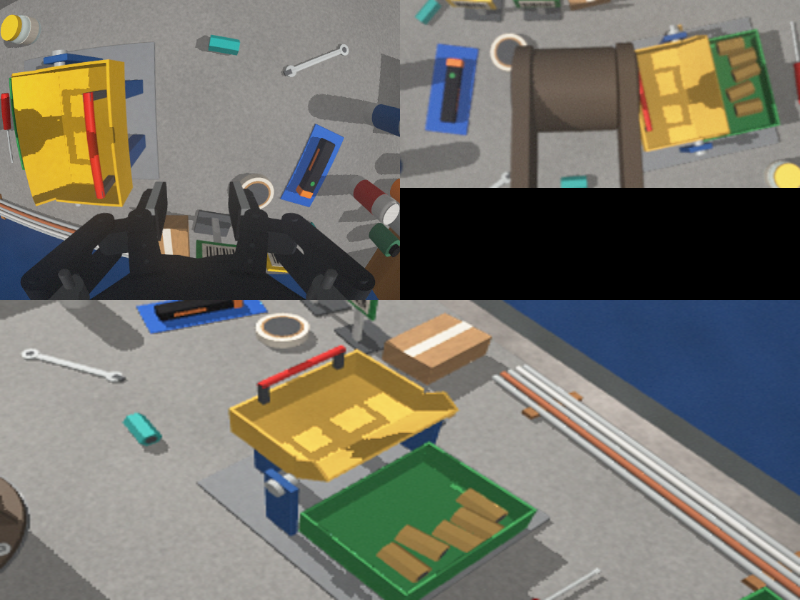

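The skip is empty and upright, with its handle at (518,-93) mm. Five nuts lie in the green bin, at (403,562), (421,541), (457,535), (472,520) and (487,503). The scanner lies on its mat.

```bash
python3 -c "
from rig import arm
print(arm.sign_off())"
```

```text
the job is handed in; nothing more can be done
None
```

I handed the job in and every step looks done: all five nuts are in the green bin, the skip is upright, and the scanner is on its mat after a 2.5 s hold at the green tag. But as the skip reached its rest, the wrist force read about 131 N (limit 120 N), which may fail the run; sign-off returned no verdict.

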